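# Draw the vent flap of a bench extraction unit shut with a hook rod

## Task

The vent flap of the extraction unit on the lab bench has been left tilted open. Take the hook rod from its rest, hook it into the ring eye on top of the flap and draw the flap gently shut until the spring catch has snapped over and the flap sits against its stop (never load the flap with more than 20 N, and do not touch it with the hand). Then unhook the rod without opening the flap, lay it back in its rest as it lay before, let go, and leave the things round about where they stand.

Things in the scene. Friction and masses are not known exactly. Their poses are not given: they have to be found in the camera images.
- vent_unit: white and grey bench extraction unit, fixed: a low box 235 x 250 x 88 mm (its front face 17 mm nearer the robot side than the origin) with a grey post (30 x 18 mm, top at 180 mm) at y = -107 and +107 mm. The origin lies on the bench straight below the middle of the flap's hinge line; x points from the robot side to the far side, y along the hinge, z up.
- hinge (a point): middle of the flap's hinge line, 100 mm above the bench; axes as the unit's. The flap is a grey metal panel 160 wide x 131 high x 12 mm, hinged along its lower edge, the ring eye standing on the middle of its top edge. The hinge is stiff (0.2 N m of friction): the flap stays where it is left, and drawing it takes 1.5 to 2.5 N at the ring.
- flap (a joint): tilt of the flap about the unit's y axis (rad): 0 = upright, grows as the top leans to the far side (start 0.5 to 0.7). The spring catch on the +y post is set by hand, so the shut (home) tilt lies anywhere from -0.09 to +0.09 and must be felt: from 0.14 before home the pull at the ring rises to 4 to 8 N, at 0.055 before home the catch snaps over, home itself is a firm stop.
- plunger (a joint): travel of the catch's sprung steel roller on the +y post, 200 mm above the bench (m). It moves sideways out of the way of the strike on the flap's edge: 0 = fully out (untouched), about 0.003 as the strike passes over it, about 0.0014 while the flap sits snapped in against its stop
- eye (a point): centre of the steel ring eye on the flap, 165 mm from the hinge line: 40 mm hole, 8 mm wire, 24 mm mean radius; the ring lies in the plane of the flap. x = through the hole towards the far side, y = along the hinge, z = away from the hinge. The lowest wire of the ring is 24 mm on the hinge side of this point and 6 mm above the panel's top edge.
- rod: hook rod, 180 g: square black handle 20 x 20 mm from x = -130 to +75 mm, then a straight steel shaft of 8 mm diameter on the same axis to x = 170 mm, where it bends square down into an 8 mm hook. Origin on the axis at the place to grip (within 25 mm of the centre of mass), x along the rod towards the hook, z up: the hook points to -z.
- bend (a point): on the rod's axis at the hook's bend, 170 mm ahead of the rod's origin; axes as the rod's
- hook_end (a point): end of the hook's axis, 16 mm below the bend (with the rounded end the hook reaches 20 mm below the shaft's axis)
- rod_rest: grey rest for the rod, fixed: base 210 x 70 x 8 mm with two saddles at x = -60 and +60 mm, each 20 mm long, saddle floor 60 mm above the bench, inner width 30 mm, side walls 14 mm high and 4 mm thick. Origin under its middle on the bench, x along the rod towards its hook. The rod lies with its origin 70 mm above this origin, its x axis along this x axis.
- tube_rack: white rack with capped tubes, 200 x 70 x 100 mm, loose, to be left alone; origin under its middle
- bottle: amber bottle, 68 mm wide, 150 mm high, loose, to be left alone; origin under its middle
- beaker: glass beaker, 72 mm wide, 95 mm high, loose, to be left alone; origin under its middle
- dishes: clear stack of dishes, 90 mm wide, 30 mm high, loose, to be left alone; origin under its middle
Mind the look-alikes: they are no part of the job. There is more than one size of the rod_rest; the job needs the middle-sized.

How it is judged:
By the outcome, as a careful person would: the job done as asked, in the order asked, and still so for the second after the job is handed in, with the robot touching nothing.
It also fails if it takes over 72 s, if anything falls off the work surface, if the arm or the gripper's body presses on something with over 40 N, if the wrist force passes 120 N, or if a joint passes its speed limit or range.

## Robot

A 6-joint arm with a two-finger parallel gripper is mounted at the origin on the work surface. World frame = base frame: x ahead of the robot, y to its left, z up, the work surface at z = 0. Lengths are in m, angles in rad, forces in N, time in s.
With the tool pointing down it reaches from about 0.3 to 0.825 m from the base axis. Payload 5.4 kg.
Tool frame: the origin (TCP) lies at the very end of the fingers, on their centre line; the grasp point (between the pads) lies 19 mm behind it; z points along the fingers, x is the direction in which the jaws open and shut, and the axes are right-handed (so a half turn about z gives the same grasp; the last joint's range is limited). The gripper opens to 92 mm and grips with 3 to 60 N. Pads are 20 mm wide; open, the fingers measure 128 mm over their backs; the gripper's body (75 mm by 189 mm) begins 69 mm behind the grasp point.
Start: joints at [-1.323, 0.158, 1.597, -0, 1.386, -0.21], TCP at [0.254, -0.516, 0.215] pointing down, gripper open.
Joint ranges: [-2.91, 2.91], [-0.94, 2.29], [0.18, 2.7], [-1.29, 4.43], [0.17, 2.64], [-3, 3]. Speed limits (rad/s): [2.57, 2.57, 3.14, 3.14, 3.14, 3.14].

## Interface

Orientations are given as a rotation vector (axis times angle).
In Python, from workcell import bot gives the robot as it stands. Calls block until the motion is done:
- bot.goto(position, orientation): joint-space move of the TCP to a pose.
- bot.line_to(position, rot=None, max_speed=0.15): straight line of the TCP; rot=None keeps the orientation; max_speed is the mean speed in m/s.
- bot.set_joints(angles): joint-space move.
- bot.set_gripper(opening, newtons=None): opening from 0.0 (shut) to 1.0 (fully open); newtons is the grip in N (None keeps the last); returns when the fingers have stopped.
- bot.hold(seconds).
- bot.inverse_kinematics(position, orientation): joint angles nearest the present ones, or None.
- bot.read_camera(name): name is "scene" or "side" or "wrist"; returns a dict with "pixels" (480x640x3 uint8, blue, green, red), "fx", "fy", "cx", "cy" (pixels), "k1" (the pictures are not rectified: a ray, as slopes to the right and down, at radius r is drawn at 1 + k1 r^2 times it, then the intrinsics apply), "R" (3x3) and "t" (3): a world point X has camera coordinates R X + t. Camera axes: x right, y down, z forward; pixel columns grow to the right and rows downward; lengths in m; the calibration is good to about 2 mm. A picture is of the moment at which its call begins. There is no depth.
A pose or a line that the arm cannot do raises bot.MotionError and nothing moves.
- bot.job_done(): hands the job in, once; it reports no verdict.
Readings, each from a call of its own:
- bot.current_clock(): time.
- bot.current_joints(): joint angles.
- bot.current_joint_vel(): joint speeds.
- bot.current_effort(): joint torques, N m.
- bot.current_ee_pos(): TCP position.
- bot.current_tool_rot(): TCP orientation.
- bot.current_contact_force(): force on the tool from outside, world axes, zero at the start.
- bot.current_ft_torque(): the same for the moment, N m.
- bot.current_opening(): opening from 0.0 (shut) to 1.0 (fully open).
Only numpy, scipy, OpenCV 4.12 (cv2) and the standard library are available. Lean on these libraries where they do the work, as an engineer would, in place of code of your own. Each camera call takes 0.05 s, during which the arm holds its last target.

## Working session

There is one attempt and no reset: what is moved stays moved. The work goes in short steps, each a Python script; the robot and the scene stay as the last script left them, time stands still between calls to the robot, and variables do not carry over. Pictures are saved under pics/ and viewed, and the job is handed in when it is done.

```bash
ls; mkdir -p pics
python3 - <<'E'
from workcell import bot
import cv2
for n in ["scene","side","wrist"]:
    c=bot.read_camera(n); cv2.imwrite(f"pics/a_{n}.png",c["pixels"]); print(n,c["fx"],c["fy"],c["cx"],c["cy"],c["k1"],c["R"],c["t"])
print(bot.current_clock(),bot.current_tool_rot(),bot.current_opening())
E
```

```text
pics
scene 590.3223603254876 590.3223603254876 314.38867396432045 246.049122416588 0.01864039001082272 [[ 3.88992246e-01  9.21240725e-01  7.47667128e-04]
 [ 6.77354888e-01 -2.85461621e-01 -6.78013288e-01]
 [-6.24400023e-01  2.64248348e-01 -7.35049265e-01]] [-0.13712721 -0.28427552  1.87954335]
side 504.709615121729 504.709615121729 320.0441933795261 232.41652156367735 0.013748701777306542 [[-0.78825136 -0.61515277  0.01571207]
 [-0.47649857  0.59402655 -0.648137  ]
 [ 0.38936989 -0.51838165 -0.76136165]] [0.34636218 0.42692112 1.17847341]
wrist 341.44510195051936 341.44510195051936 320.8182689807748 240.3864098457416 0.014900897590713339 [[ 0.44229409 -0.8968662  -0.00263551]
 [-0.86758932 -0.42859709  0.25217712]
 [-0.22729871 -0.10924991 -0.9676775 ]] [-0.57370637 -0.02892422  0.39078623]
0.15 [-2.66673133e+00  1.65888935e+00  1.70164446e-03] 1.0021514428324159
```

View pics/a_scene.png

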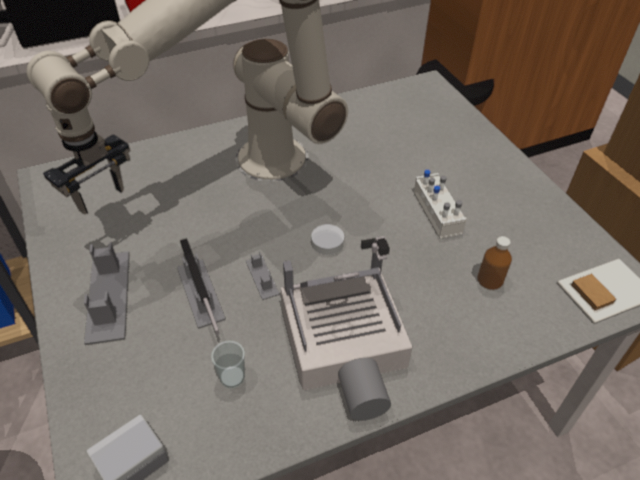

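View pics/a_side.png

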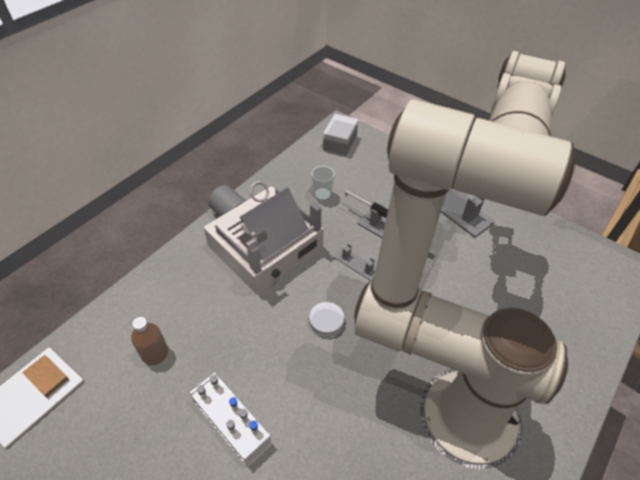

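View pics/a_wrist.png

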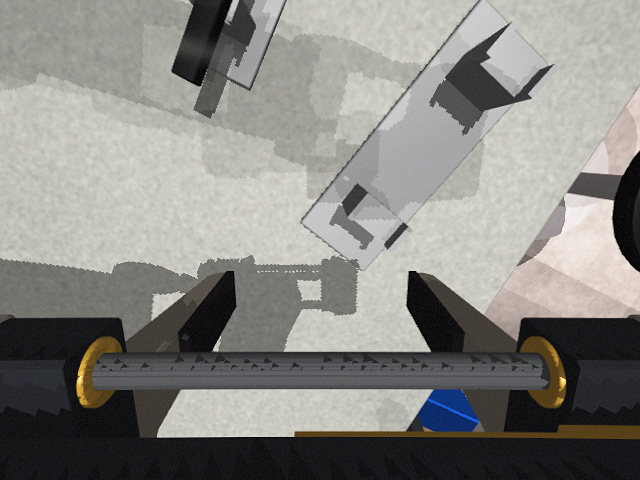

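```bash
cat > h.py <<'E'
from workcell import bot
import numpy as np, cv2
from scipy.spatial.transform import Rotation as Ro
def cam(n):
    c=bot.read_camera(n); c["R"]=np.array(c["R"]);c["t"]=np.array(c["t"]); return c
def K(c): return np.array([[c["fx"],0,c["cx"]],[0,c["fy"],c["cy"]],[0,0,1]])
def D(c): return np.array([c["k1"],0,0,0,0.])
def proj(c,P): return cv2.projectPoints(np.array(P,float).reshape(-1,1,3),cv2.Rodrigues(c["R"])[0],c["t"],K(c),D(c))[0].reshape(-1,2)
def ray(c,uv):
    n=cv2.undistortPoints(np.array([[uv]],float),K(c),D(c)).ravel(); d=c["R"].T@np.array([n[0],n[1],1]); return -c["R"].T@c["t"], d/np.linalg.norm(d)
def tri(obs):
    A=np.zeros((3,3));b=np.zeros(3);rs=[ray(c,uv) for c,uv in obs]
    for o,d in rs: M=np.eye(3)-np.outer(d,d);A+=M;b+=M@o
    X=np.linalg.solve(A,b); return X,[float(np.linalg.norm(np.cross(d,X-o))) for o,d in rs]
def onz(c,uv,z):
    o,d=ray(c,uv); return o+d*(z-o[2])/d[2]
def crop(c,name,x0,y0,w,h,s):
    im=cv2.resize(c["pixels"][y0:y0+h,x0:x0+w],None,fx=s,fy=s,interpolation=cv2.INTER_CUBIC)
    for k in range(0,w,20): cv2.putText(im,str(x0+k),(k*s,10),0,.35,(0,0,255),1); cv2.line(im,(k*s,12),(k*s,18),(0,0,255),1)
    for k in range(0,h,20): cv2.putText(im,str(y0+k),(0,k*s+4),0,.35,(0,0,255),1)
    cv2.imwrite(f"pics/{name}.png",im)
E
python3 - <<'E'
from h import *
c=cam("scene"); crop(c,"b1",160,220,130,130,6)
crop(c,"b2",265,220,150,160,5); crop(c,"b2s",0,0,640,480,1)
c=cam("side"); crop(c,"b3",320,150,130,140,5); crop(c,"b4",195,170,140,120,5)
E
```

```text
(no output)
```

View pics/b1.png

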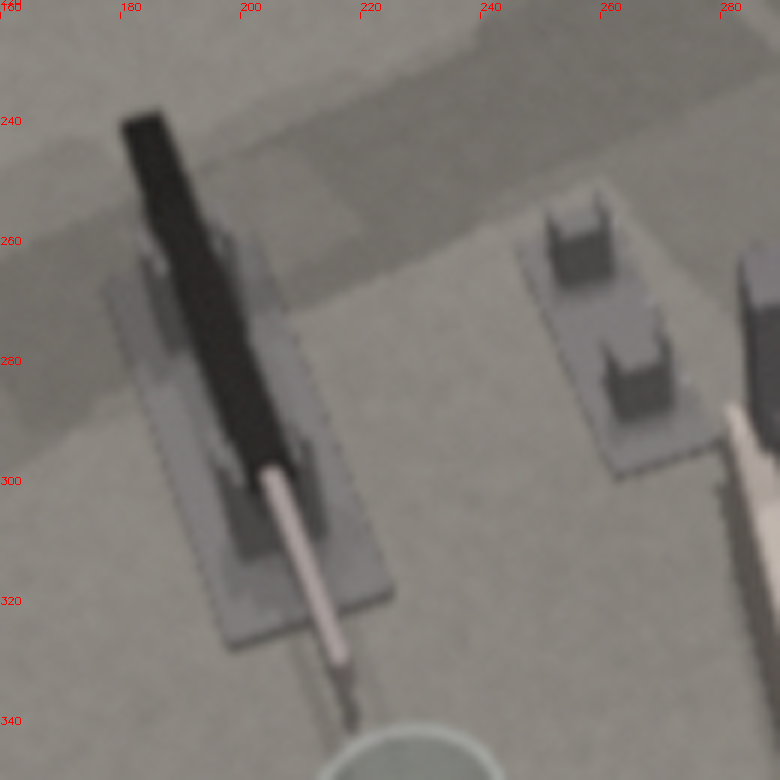

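View pics/b2.png

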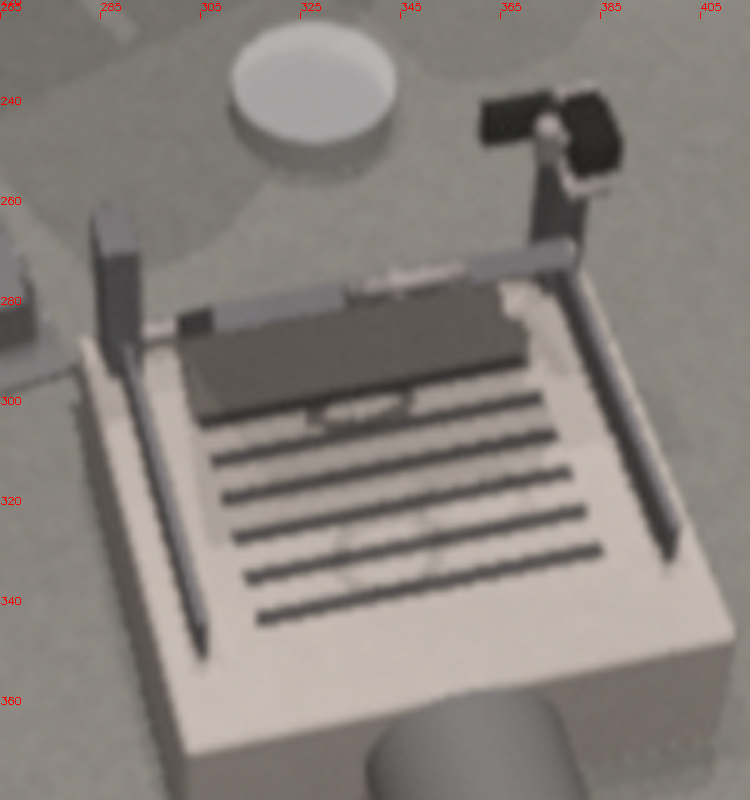

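View pics/b3.png

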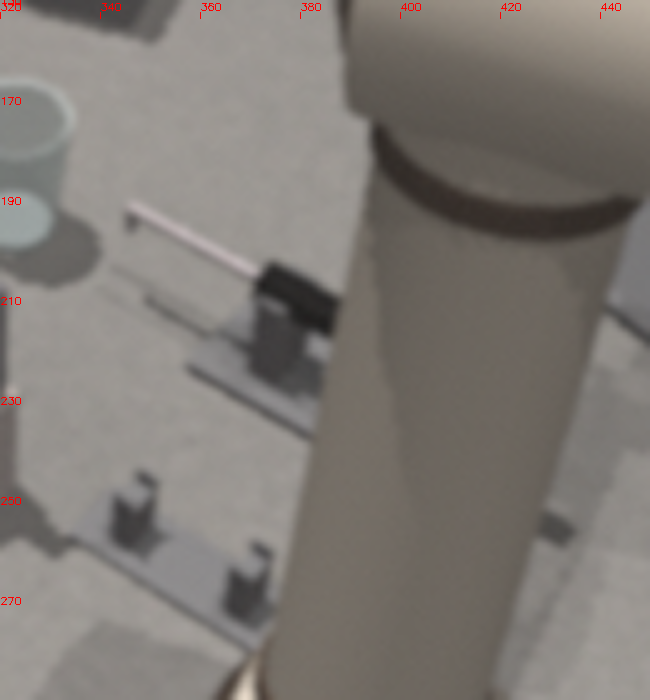

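View pics/b4.png

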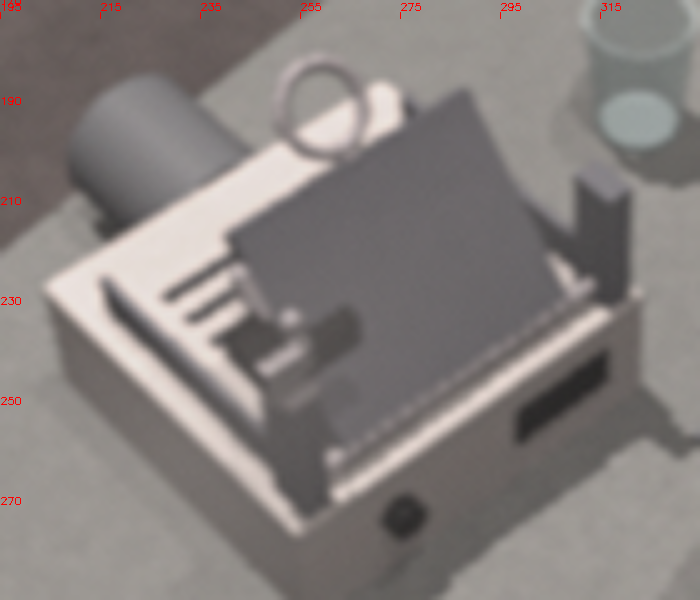

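```bash
cat > fit1.py <<'E'
from h import *
from scipy.optimize import least_squares
S=cam("scene");d=cam("side")
U=[(S,(282,288),(-17,-125,88)),(S,(411.5,327),(218,125,88)),(S,(302,370),(218,-125,88)),
(d,(254,276),(-17,125,88)),(d,(322,228),(-17,-125,88)),(d,(204,227),(218,125,88)),(d,(271,187),(218,-125,88))]
def T(p,X): 
    X=np.array(X)/1000.; c,s=np.cos(p[2]),np.sin(p[2]); return np.array([p[0]+c*X[0]-s*X[1],p[1]+s*X[0]+c*X[1],X[2]+(p[3] if len(p)>3 else 0)])
def fit(U,p0):
    r=least_squares(lambda p:np.concatenate([proj(c,T(p,X))[0]-np.array(uv) for c,uv,X in U]),p0); return r.x,np.round(r.fun.reshape(-1,2),1)
pu,e=fit(U,[.7,0,0,0.]);print("unit",pu,e.tolist())
R=[(S,(205,298),(75,0,0)),(S,(216.3,330),(170,0,0)),(S,(183.5,239),(-130,0,10)),(d,(371,205),(75,0,0)),(d,(345.5,191),(170,0,0)),(S,(218.5,341),(170,0,-18)),(d,(346,196),(170,0,-18))]
pr,e=fit(R,[.5,-.2,0,0.07]);print("rod",pr,e.tolist())
print("eye side/scene")
def eyef(th,l,y): return T(pu,(l*np.sin(th),y,100+l*np.cos(th)))
r=least_squares(lambda p:np.concatenate([proj(d,eyef(p[0],165,0))[0]-(258.5,191),proj(d,eyef(p[0],131,80))[0]-(240,236),proj(d,eyef(p[0],131,-80))[0]-(287,188)]),[.6]);print(r.x,r.fun)
print("eye",eyef(r.x[0],165,0))
for n,uv,z in [("bk",(230,380),0),]: print(n,onz(S,uv,z))
E
python3 fit1.py
```

```text
unit [ 0.5990788  -0.06337157 -0.10878306  0.00919636] [[-4.2, -4.9], [2.8, 10.4], [3.1, -4.3], [4.0, 1.8], [3.0, -1.8], [-1.9, 2.1], [-2.0, -2.2]]
rod [ 0.45297548 -0.35593399 -0.01226956  0.06719644] [[-0.0, 2.5], [-0.5, 1.3], [0.2, 0.6], [-0.8, 0.7], [-0.6, 0.5], [-1.7, -5.2], [-1.4, -0.4]]
eye side/scene
[0.75952516] [ -1.42341386   1.0292606    0.24207429 -16.86617273  -1.13735298
   0.03742373]
eye [ 0.71202245 -0.07570663  0.22884826]
bk [ 0.71528381 -0.3604719   0.        ]
```

```bash
sed -i 's/(411.5,327)/(412,347)/; s/(271,187),(218/(274,187),(218/; s/(240,236)/(241,217.5)/;s/(287,188)/(288,188)/; s/,(S,(218.5,341),(170,0,-18))//' fit1.py; python3 fit1.py
```

```text
unit [ 0.60851116 -0.06198666 -0.16676063 -0.00285748] [[-2.3, -1.5], [0.1, 0.6], [-1.1, 0.6], [-0.8, 1.6], [1.5, 1.3], [-1.7, -0.1], [-2.7, -1.2]]
rod [ 0.45032491 -0.35541857 -0.00895319  0.07000915] [[-0.2, 0.9], [-0.5, -0.4], [-0.2, -0.9], [-0.1, 0.6], [-0.1, 0.4], [-0.9, -0.5]]
eye side/scene
[0.65541862] [ 0.60358964  1.38324637 -0.76649335  1.29073294 -0.03542802  1.58501299]
eye [ 0.70768212 -0.0786795   0.22795334]
bk [ 0.71528381 -0.3604719   0.        ]
```

```bash
cat >> h.py <<'E'
def toolR(yaw,pitch,flip=1):
    # rod frame rotation: yaw about z, nose-down pitch about y ; tool z=-rodz, tool x=flip*rody
    A=Ro.from_euler('ZY',[yaw,pitch]).as_matrix()
    return np.column_stack([flip*A[:,1],flip*A[:,0],-A[:,2]])   # x cross y = z: y × x=-z ok
def rv(M): return Ro.from_matrix(M).as_rotvec()
E
python3 - <<'E'
from h import *
c=cam("wrist"); M=Ro.from_rotvec(bot.current_tool_rot()).as_matrix(); p=np.array(bot.current_ee_pos())
print(M); C=-c["R"].T@c["t"]; print("cam in tool",M.T@(C-p)); print("cam axes in tool",M.T@c["R"].T)
print(np.linalg.det(toolR(.1,.2)))
for f in (1,-1):
  for pos,y,pt in [((.43,-.355,.2),-.01,0),((.45,-.355,.051),-.01,0),((.56,-.05,.33),-.167,.65),((.56,-.05,.31),-.167,.4),((.45,-.04,.25),-.167,0)]:
    q=bot.inverse_kinematics(pos,rv(toolR(y,pt,f))); print(f,pos,pt,None if q is None else np.round(q,2))
print(bot.current_contact_force(),bot.current_clock())
E
```

```text
[[ 4.42020320e-01 -8.97005036e-01 -5.11776967e-05]
 [-8.97005030e-01 -4.42020323e-01  1.03067280e-04]
 [-1.15073451e-04  3.48819295e-07 -9.99999993e-01]]
cam in tool [-2.2756971e-05 -7.0713074e-02 -1.7015820e-01]
cam axes in tool [[ 9.99999425e-01  5.54004258e-04 -9.17995009e-04]
 [-3.04280307e-04  9.67602028e-01  2.52480144e-01]
 [ 1.02812891e-03 -2.52479719e-01  9.67601640e-01]]
1.0000000000000002
1 (0.43, -0.355, 0.2) 0 [-0.91  0.12  1.66  0.    1.35 -2.47]
1 (0.45, -0.355, 0.051) 0 [-0.88  0.34  1.73 -0.    1.07 -2.44]
1 (0.56, -0.05, 0.33) 0.65 [-0.27  0.63  0.9  -0.08  2.26 -1.7 ]
1 (0.56, -0.05, 0.31) 0.4 [-0.28  0.42  1.14 -0.05  1.98 -1.69]
1 (0.45, -0.04, 0.25) 0 [-0.36 -0.2   1.88 -0.    1.46 -1.76]
-1 (0.43, -0.355, 0.2) 0 [-0.91  0.12  1.66 -0.    1.35  0.67]
-1 (0.45, -0.355, 0.051) 0 [-0.88  0.34  1.73 -0.    1.07  0.7 ]
-1 (0.56, -0.05, 0.33) 0.65 [-0.27  0.63  0.9  -0.08  2.26  1.44]
-1 (0.56, -0.05, 0.31) 0.4 [-0.28  0.42  1.14 -0.05  1.98  1.45]
-1 (0.45, -0.04, 0.25) 0 [-0.36 -0.2   1.88 -0.    1.46  1.38]
[-0.47151118  0.19748748  0.63109732] 0.5
```

Run:
```python
from h import *
import pickle
L=[]
M=toolR(0,0,-1)
for i,p in enumerate([(.42,-.40,.28),(.46,-.30,.28),(.52,-.12,.42),(.62,-.04,.42)]):
    bot.goto(p,rv(M)); bot.hold(.15); c=cam("wrist"); L.append(c); cv2.imwrite(f"pics/w{i}.png",c["pixels"])
pickle.dump(L,open("w.pkl","wb"))
print(bot.current_clock())
S=cam("side"); crop(S,"c_side",190,150,200,150,4);pickle.dump(S,open("s.pkl","wb"))
```

```text
4.175
```

View pics/w0.png

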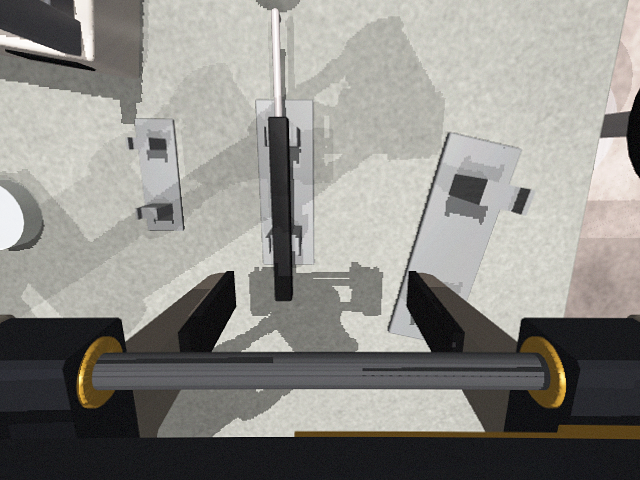

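View pics/w1.png

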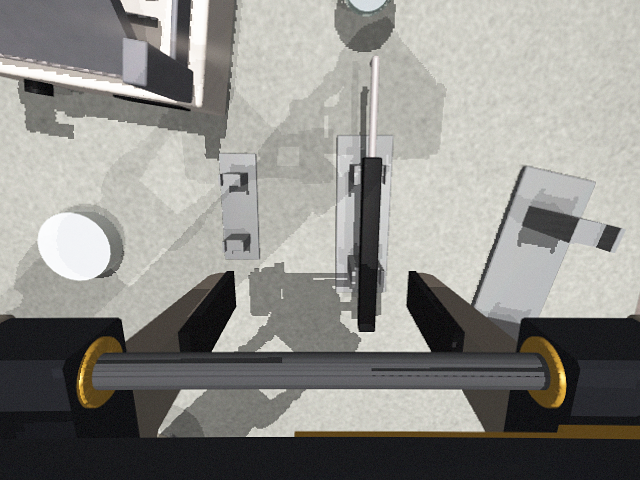

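View pics/w2.png

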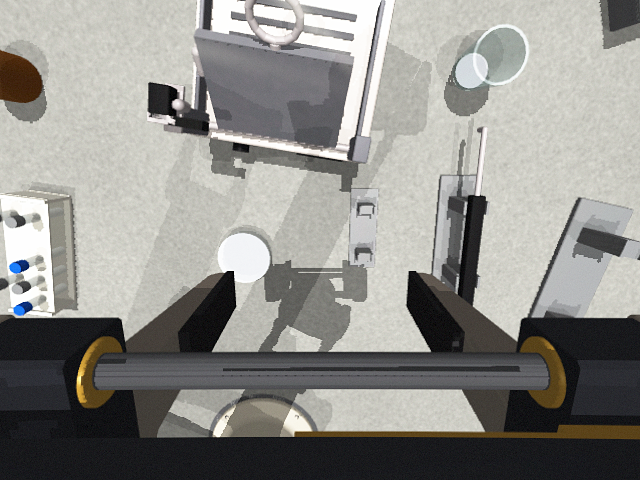

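View pics/w3.png

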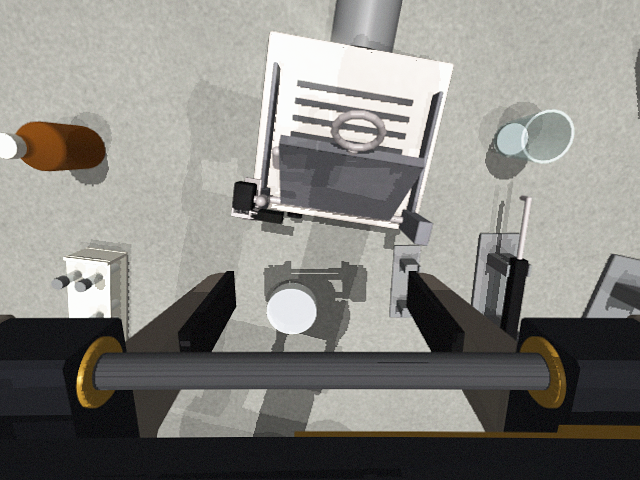

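View pics/c_side.png

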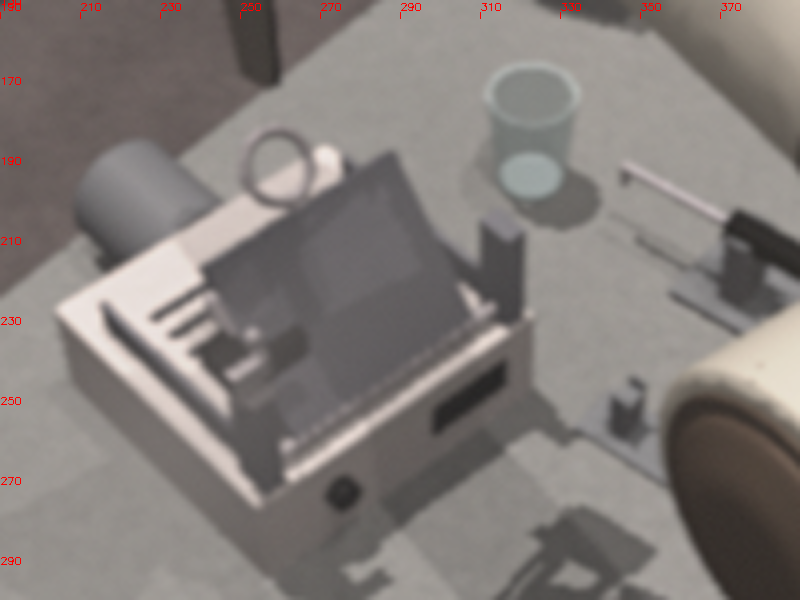

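Run:
```python
from h import *
import pickle
L=pickle.load(open("w.pkl","rb"))
crop(L[0],"d0",240,90,100,230,4) if 0 else None
a=L[0]; crop(a,"d0a",240,0,90,130,6); crop(a,"d0b",240,230,90,90,6)
a=L[1]; crop(a,"d1a",325,40,90,130,6); crop(a,"d1b",325,260,90,80,6)
crop(L[2],"d2",190,0,200,150,4); crop(L[3],"d3",225,25,240,225,3)
a=cv2.imread("pics/d0a.png");b=cv2.imread("pics/d1a.png"); cv2.imwrite("pics/dd.png",np.hstack([a,b])[:,:])
a=cv2.imread("pics/d0b.png");b=cv2.imread("pics/d1b.png"); cv2.imwrite("pics/de.png",np.hstack([a[:480],b]))
```

```text
(no output)
```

View pics/dd.png

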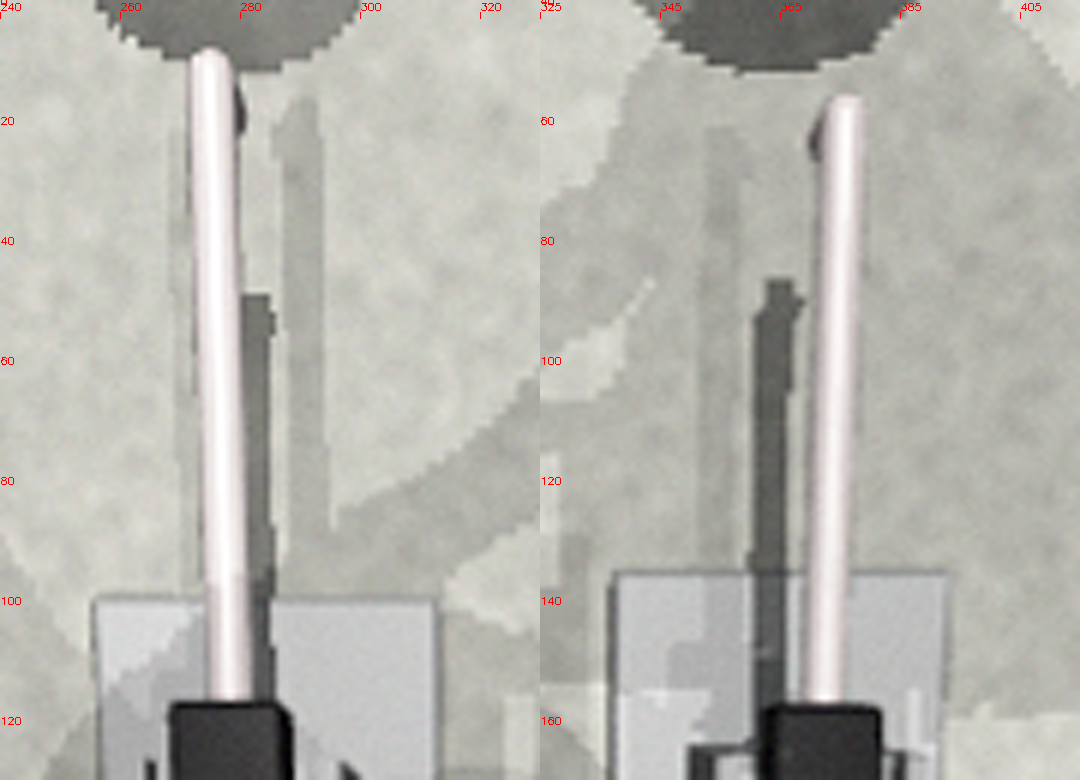

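View pics/de.png

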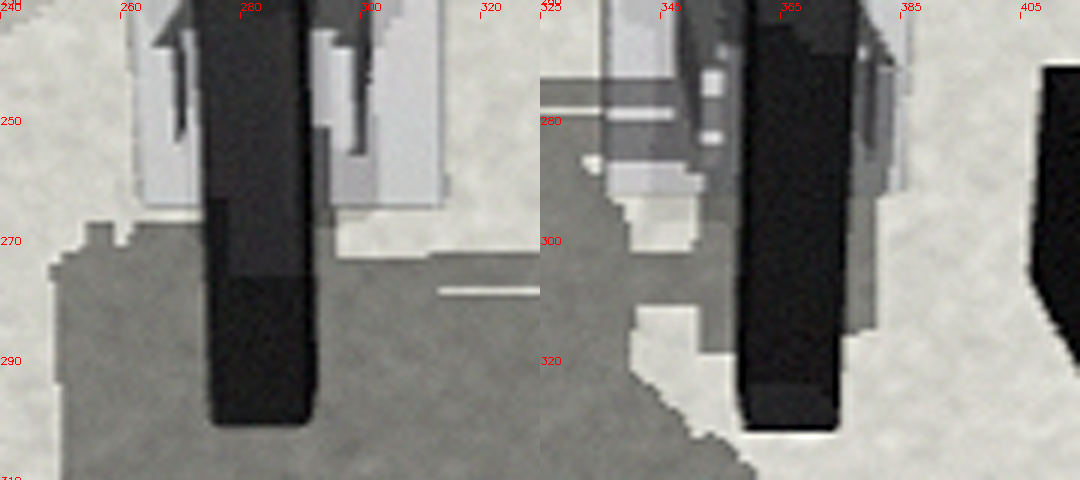

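View pics/d2.png

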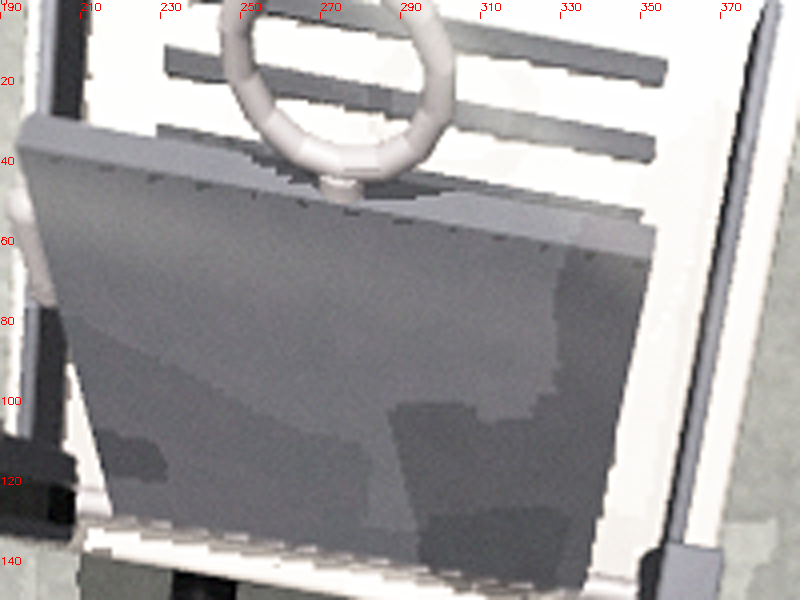

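View pics/d3.png

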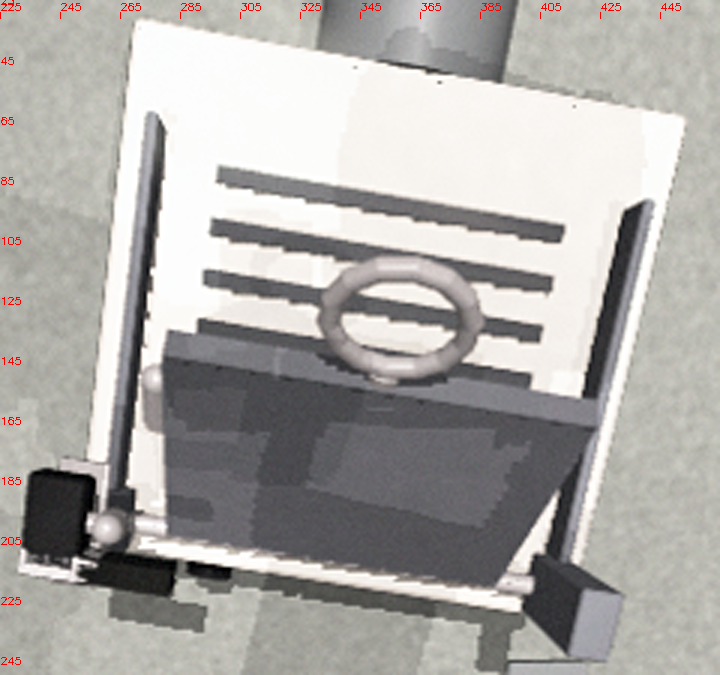

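```bash
cat > fit2.py <<'E'
from h import *
import pickle
from scipy.optimize import least_squares
L=pickle.load(open("w.pkl","rb")); s=pickle.load(open("s.pkl","rb")); w0,w1,w2,w3=L
def T(p,X):
    X=np.array(X)/1000.; c,sn=np.cos(p[2]),np.sin(p[2]); return np.array([p[0]+c*X[0]-sn*X[1],p[1]+sn*X[0]+c*X[1],X[2]+p[3]])
R=[(w0,(268.7,117.3),(75,10,10)),(w1,(382,157.8),(75,-10,10)),(w0,(274.7,300.5),(-130,10,10)),(w1,(375,331.6),(-130,-10,10)),(w0,(275.3,8.3),(174,0,0)),(w1,(376.3,56),(174,0,0)),(s,(346.5,190.7),(170,0,0)),(s,(372,206),(75,0,0))]
f=lambda p:np.concatenate([(proj(c,T(p,X))[0]-np.array(uv))/(1 if c is not s else 1.) for c,uv,X in R])
r=least_squares(f,[.45,-.355,0,.07],loss='soft_l1');print("rod",r.x,np.round(f(r.x).reshape(-1,2),1).tolist())
def F(p,X):  # flap coords (x,y,l)
    th=p[4]; x,y,l=X; return T(p,(l*np.sin(th)+x*np.cos(th),y,100+l*np.cos(th)-x*np.sin(th)))
G=[(w3,(358.5,131.2),(0,0,165)),(w2,(276.8,39.3),(0,0,141)),(w3,(355,147.3),(0,0,141)),(w2,(195.5,37.5),(-6,80,131)),(w2,(352.5,65.5),(-6,-80,131)),(w3,(280,144),(-6,80,131)),(w3,(424,167.3),(-6,-80,131)),(w3,(281,135.7),(6,80,131)),(w3,(425.7,159),(6,-80,131)),(s,(259.7,192),(0,0,165)),(s,(241.2,217),(-6,80,131)),(s,(288,188.3),(-6,-80,131))]
B=[(w3,(270,31.7),(218,125,88)),(w3,(453.3,64.3),(218,-125,88)),(s,(255,276.5),(-17,125,88)),(s,(323,228.4),(-17,-125,88)),(s,(204,227.6),(218,125,88)),]
f=lambda p:np.concatenate([proj(c,F(p,X))[0]-np.array(uv) for c,uv,X in G]+[proj(c,T(p,X))[0]-np.array(uv) for c,uv,X in B])
r=least_squares(f,[.608,-.062,-.167,0,.65],loss='soft_l1');print("unit",r.x,np.round(f(r.x).reshape(-1,2),1).tolist())
print("eye",F(r.x,(0,0,165)))
print("tri eye",tri([(w3,(358.5,131.2)),(s,(259.7,192))]),"low",tri([(w3,(355,147.3)),(w2,(276.8,39.3))]),F(r.x,(0,0,141)))
E
python3 fit2.py
```

```text
rod [ 0.44857706 -0.35624929 -0.00231345  0.06851191] [[-0.6, -0.9], [0.9, -0.4], [0.1, 0.6], [-0.1, 0.4], [0.5, 0.8], [-0.2, -0.2], [-0.7, 1.4], [-0.6, 0.2]]
unit [ 0.60536277 -0.06282729 -0.15697879  0.00277061  0.7069461 ] [[0.5, -1.7], [-0.3, 0.2], [-0.5, -1.7], [0.3, 1.3], [1.4, 1.0], [-0.4, 0.3], [-0.0, 0.3], [0.5, 0.2], [-1.8, 0.0], [-1.4, -0.5], [-0.3, 1.0], [0.4, 0.1], [-1.3, -0.4], [2.8, -0.3], [-0.5, 0.5], [1.4, -0.3], [-1.4, -1.0]]
eye [ 0.71121496 -0.07958168  0.22822819]
tri eye (array([ 0.70877971, -0.0801983 ,  0.22720656]), [0.001298996054316125, 0.001298996054316229]) low (array([ 0.69434472, -0.07760832,  0.21491334]), [0.0004782845492756421, 0.0004782845492755905]) [ 0.69581828 -0.07714468  0.20997981]
```

Run:
```python
from h import *
M=toolR(-.0023,0,-1)
bot.goto((.4486,-.3562,.16),rv(M)); bot.set_gripper(.5,40); 
bot.line_to((.4486,-.3562,.051),rv(M),max_speed=.1)
print(bot.current_contact_force())
c=cam("wrist"); cv2.imwrite("pics/e0.png",c["pixels"])
bot.set_gripper(0,50); print(bot.current_opening(),bot.current_ee_pos(),bot.current_contact_force(),bot.current_clock())
c=cam("wrist"); cv2.imwrite("pics/e1.png",c["pixels"])
c=cam("scene"); crop(c,"e2",130,200,130,150,4)
```

```text
[ 0.19799139 -0.78158647 -0.95056346]
0.2167871408753776 [ 0.44866547 -0.35624091  0.05114822] [0.34705066 0.91964501 1.01946877] 8.4667
```

View pics/e1.png

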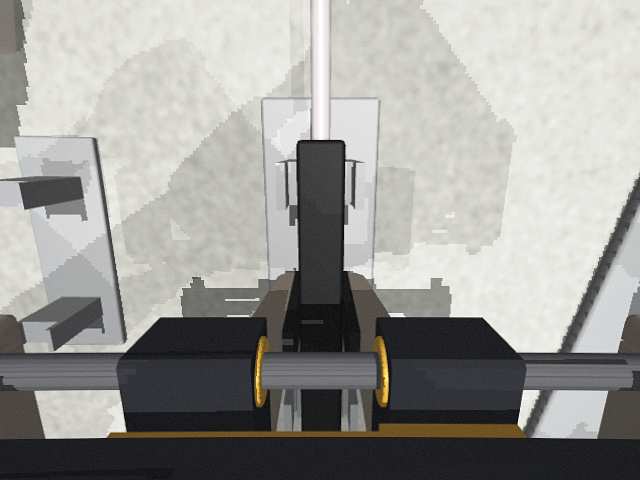

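View pics/e2.png

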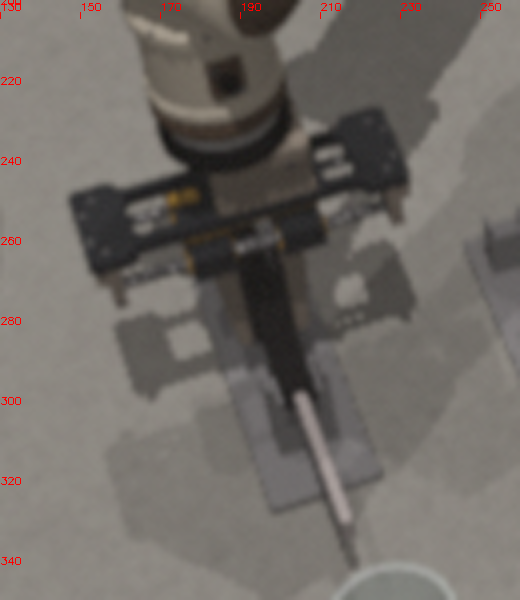

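```bash
cat > plan.py <<'E'
from h import *
# unit
UX,UY,UYAW,TH0=.6050,-.0628,-.160,.70
HZ=.100
def Fm(th):
    A=Ro.from_euler('ZY',[UYAW,th]).as_matrix(); return A,np.array([UX,UY,HZ])
GRIP=np.array([0,0,0.])  # rod origin offset from hand grasp pt, in rod frame
def pose(th,bx,bl,pitch=None,by=0.):
    """TCP pose putting bend at flap coords (bx,by,bl) [mm], flap tilt th, rod pitch (default th)"""
    A,h=Fm(th); B=h+A@np.array([bx,by,bl])/1000
    Rr=Ro.from_euler('ZY',[UYAW,th if pitch is None else pitch]).as_matrix()
    o=B-Rr@(np.array([.170,0,0])+GRIP)
    M=toolR(UYAW,th if pitch is None else pitch,-1)
    return o+M@np.array([0,0,.019]), rv(M)
E
python3 - <<'E'
from plan import *
c=cam("wrist"); p=np.array(bot.current_ee_pos()); M=Ro.from_rotvec(bot.current_tool_rot()).as_matrix()
print("tool y",M[:,1])
for dx in (0,.003): 
  for z in (-.029,-.027): print(dx,z,proj(c,p+M@np.array([0,-.075-dx,z])))
for pf in (.3,.5,1):
 for th,bx,bl in [(.7,-60,173),(.7,20,173),(.7,8,154),(.4,8,154),(0,8,154),(-.1,8,154),(0,-60,173)]:
  P,r=pose(th,bx,bl,th*pf); q=bot.inverse_kinematics(P,r); print(pf,th,bx,np.round(P,3),None if q is None else np.round(q,2))
E
```

```text
tool y [-9.99997407e-01  2.27539335e-03 -9.32626904e-05]
0 -0.029 [[320.99785399 139.90618728]]
0 -0.027 [[321.00126993 140.06244832]]
0.003 -0.029 [[321.00177205 131.95450323]]
0.003 -0.027 [[321.00515211 132.22431527]]
0.3 0.7 -60 [ 0.502 -0.046  0.288] [-0.31  0.11  1.52 -0.03  1.72  1.42]
0.3 0.7 20 [ 0.562 -0.056  0.236] [-0.3   0.29  1.41 -0.03  1.65  1.44]
0.3 0.7 8 [ 0.541 -0.052  0.229] [-0.3   0.24  1.48 -0.03  1.62  1.43]
0.3 0.4 8 [ 0.503 -0.046  0.24 ] [-0.32  0.06  1.66 -0.02  1.54  1.41]
0.3 0 8 [ 0.445 -0.037  0.235] [-0.35 -0.2   1.91 -0.    1.43  1.38]
0.3 -0.1 8 [ 0.43  -0.035  0.23 ] [-0.37 -0.27  1.98  0.01  1.41  1.36]
0.3 0 -60 [ 0.378 -0.026  0.254] [-0.39 -0.42  2.04 -0.    1.52  1.34]
0.5 0.7 -60 [ 0.506 -0.047  0.311] [-0.3   0.23  1.36 -0.05  1.89  1.42]
0.5 0.7 20 [ 0.566 -0.057  0.26 ] [-0.29  0.41  1.24 -0.04  1.84  1.44]
0.5 0.7 8 [ 0.545 -0.053  0.253] [-0.29  0.36  1.32 -0.05  1.81  1.44]
0.5 0.4 8 [ 0.503 -0.046  0.254] [-0.31  0.12  1.57 -0.03  1.65  1.42]
0.5 0 8 [ 0.445 -0.037  0.235] [-0.35 -0.2   1.91 -0.    1.43  1.38]
0.5 -0.1 8 [ 0.431 -0.035  0.227] [-0.37 -0.29  2.    0.01  1.38  1.36]
0.5 0 -60 [ 0.378 -0.026  0.254] [-0.39 -0.42  2.04 -0.    1.52  1.34]
1 0.7 -60 [ 0.529 -0.051  0.366] [-0.28  0.57  0.93 -0.1   2.34  1.41]
1 0.7 20 [ 0.59  -0.06   0.314] [-0.27  0.77  0.73 -0.1   2.33  1.42]
1 0.7 8 [ 0.569 -0.057  0.308] [-0.27  0.7   0.85 -0.09  2.28  1.42]
1 0.4 8 [ 0.51  -0.047  0.287] [-0.3   0.29  1.35 -0.06  1.9   1.43]
1 0 8 [ 0.445 -0.037  0.235] [-0.35 -0.2   1.91 -0.    1.43  1.38]
1 -0.1 8 [ 0.433 -0.035  0.218] [-0.38 -0.32  2.04  0.02  1.32  1.35]
1 0 -60 [ 0.378 -0.026  0.254] [-0.39 -0.42  2.04 -0.    1.52  1.34]
```

Run:
```python
from plan import *
import pickle
bot.set_gripper(0,60)
p=np.array(bot.current_ee_pos()); pickle.dump((p,bot.current_tool_rot()),open("grasp.pkl","wb")); print(p)
bot.line_to(p+[0,0,.15],max_speed=.15)
print(bot.current_contact_force(),bot.current_ft_torque())
P,r=pose(.7,-100,173); P[2]+=.03; bot.goto(P,r)
P,r=pose(.7,-50,173); bot.line_to(P,r,max_speed=.1)
bot.hold(.2);print(P,bot.current_ee_pos(),bot.current_contact_force(),bot.current_clock())
c=cam("side"); crop(c,"f1",210,130,160,130,5)
c=cam("scene"); crop(c,"f2",265,200,150,130,5)
c=cam("wrist"); cv2.imwrite("pics/f3.png",c["pixels"])
```

```text
[ 0.44864982 -0.356239    0.05113331]
[ 0.86242092 -0.67073692 -2.11088777] [ 0.03743673  0.11691756 -0.0185839 ]
[ 0.53682627 -0.05179816  0.35951359] [ 0.53685747 -0.0517718   0.36033223] [-0.69495465  1.09880232 -1.81857985] 12.4917
```

View pics/f1.png

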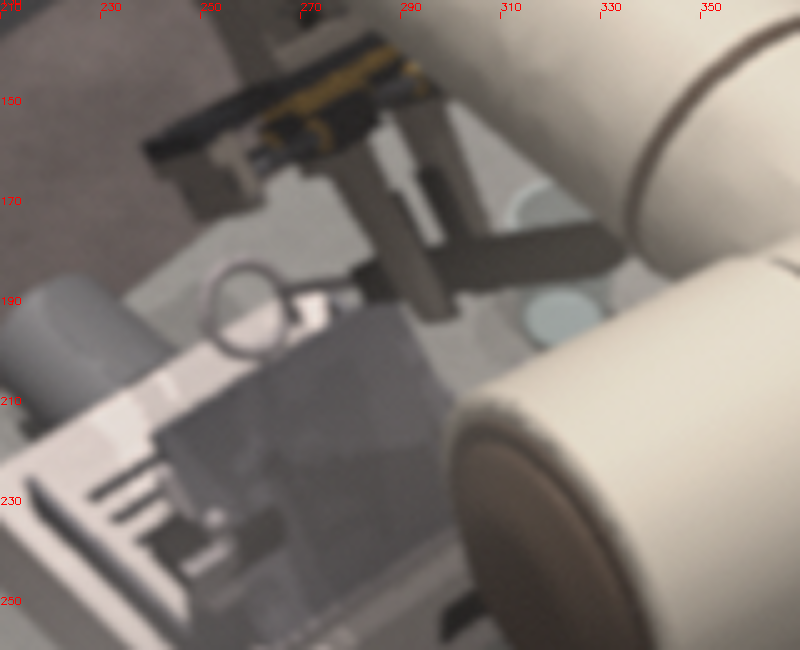

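View pics/f2.png

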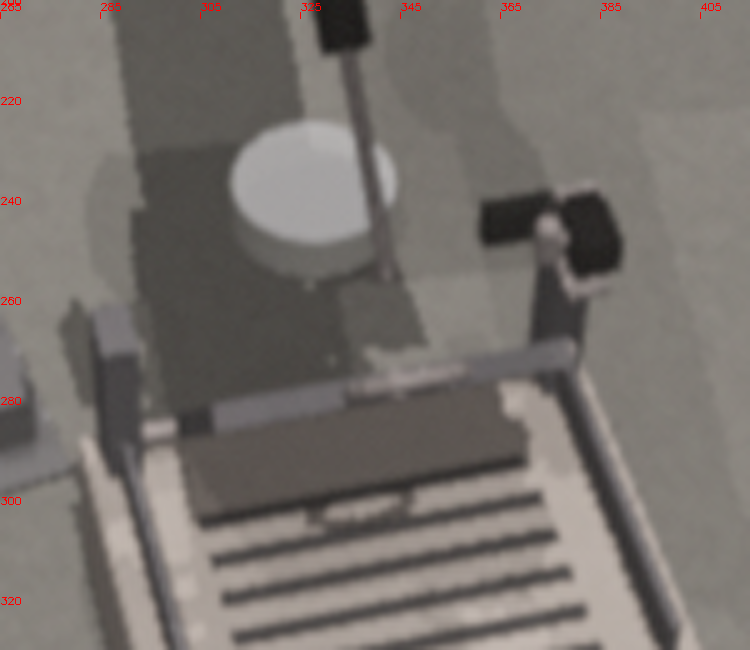

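View pics/f3.png

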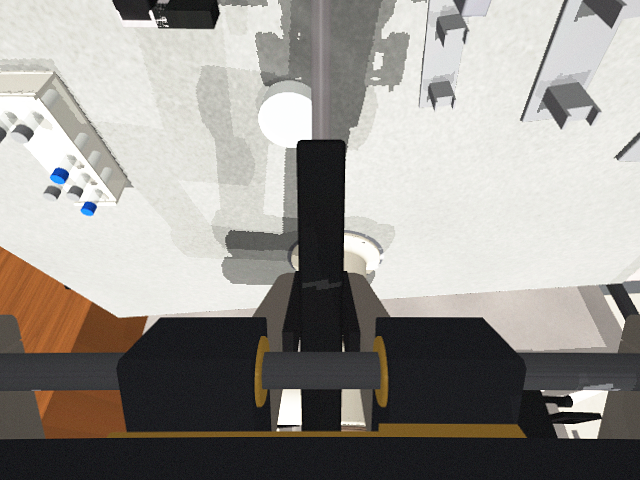

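Run:
```python
from plan import *
A,h=Fm(.7)
W=lambda *x:h+A@np.array(x)/1000
p=np.array(bot.current_ee_pos());M=Ro.from_rotvec(bot.current_tool_rot()).as_matrix()
rod=lambda x,z: p+M@np.array([0,-x/1000,-.019-z/1000])
for n in("side","scene"):
  c=cam(n); print(n)
  im=c["pixels"].copy()
  for k,X in [("eye",W(0,0,165)),("low",W(0,0,141)),("topL",W(-6,80,131)),("topR",W(-6,-80,131)),("topLb",W(6,80,131)),("bend",rod(170,0)),("hookend",rod(170,-20)),("hand",rod(75,0)),("catch",W(0,0,0)*0+[0,0,0])]: print(k,np.round(proj(c,X)[0],1))
  ring=[proj(c,W(0,24*np.cos(a),165+24*np.sin(a)))[0] for a in np.linspace(0,6.28,60)]
  s=5; x0,y0=(225,150) if n=="side" else (290,220)
  im=cv2.resize(im[y0:y0+100,x0:x0+130],None,fx=s*1.2,fy=s*1.2,interpolation=cv2.INTER_CUBIC)
  for q in ring+[proj(c,rod(170,-t))[0] for t in (0,-16)]+[proj(c,rod(75,0))[0]]+[proj(c,W(-6,y,131))[0] for y in(-80,80)]: cv2.circle(im,(int((q[0]+.5-x0)*6),int((q[1]+.5-y0)*6)),2,(0,0,255),-1)
  cv2.imwrite(f"pics/g_{n}.png",im)
```

```text
side
eye [258.8 192.3]
low [263.  200.3]
topL [241.3 218.7]
topR [288.8 189.2]
topLb [239.4 218.7]
bend [265.8 188.3]
hookend [269.3 195.2]
hand [283.3 185.9]
catch [468.8 415.8]
scene
eye [345.5 277.2]
low [343.2 277.3]
topL [376.9 268. ]
topR [305.9 281.4]
topLb [377.9 273.4]
bend [341.9 253.7]
hookend [340.1 254.1]
hand [333.7 209.4]
catch [271.3 156.7]
```

View pics/g_side.png

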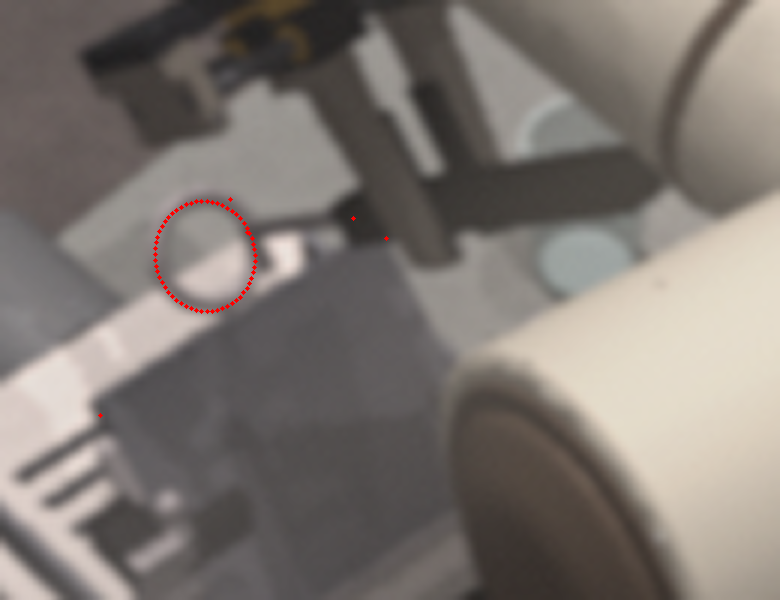

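View pics/g_scene.png

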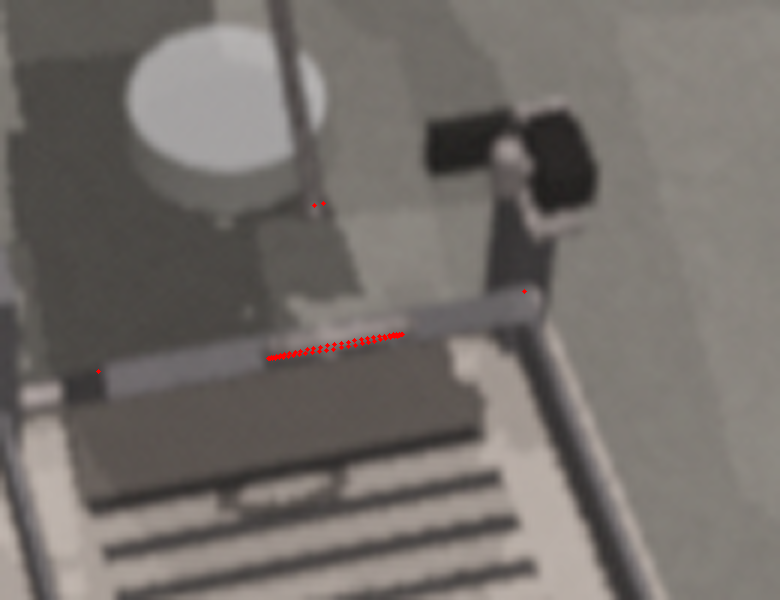

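Run:
```python
from plan import *
c=cam("side"); im=c["pixels"][165:215,235:315]; im=cv2.resize(im,None,fx=10,fy=10,interpolation=cv2.INTER_CUBIC)
im=cv2.convertScaleAbs(im,alpha=1.4,beta=-20)
p=np.array(bot.current_ee_pos());M=Ro.from_rotvec(bot.current_tool_rot()).as_matrix()
rod=lambda x,z: p+M@np.array([0,-x/1000,-.019-z/1000])
for X in [rod(170,0),rod(170,-16),rod(75,0),rod(120,0),rod(0,0),rod(75,10),rod(75,-10),rod(-130,10),rod(-130,-10)]:
    q=proj(c,X)[0]; cv2.circle(im,(int((q[0]+.5-235)*10),int((q[1]+.5-165)*10)),4,(0,0,255),-1)
cv2.imwrite("pics/g2.png",im); print(bot.current_ft_torque(),bot.current_contact_force(), bot.current_opening())
```

```text
[-0.05517245 -0.51175597  0.02260571] [-0.12137123 -0.01607719 -2.84989888] 0.21163671520803315
```

View pics/g2.png

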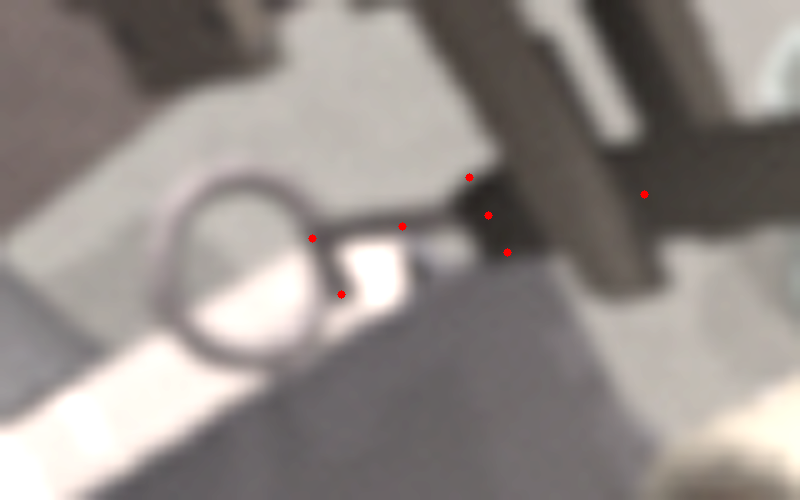

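```bash
cat >> fit2.py <<'E'
print("---- with scene")
S=cam("scene")
s2=cam("side")
G+= [(S,(346.5,275.4),(0,0,165)),(S,(307.4,280.6),(-6,-80,131)),(S,(379.4,267.6),(-6,80,131)),(S,(380,273.6),(6,80,131)),(S,(307.4,286.4),(6,-80,131)),
 (s2,(259,191.8),(0,0,165))]
r=least_squares(f,r.x,loss='soft_l1');print("unit",r.x,np.round(f(r.x).reshape(-1,2),1).tolist())
print("eye",F(r.x,(0,0,165)),F(r.x,(0,0,141)))
print("tri",tri([(S,(346.5,275.4)),(s2,(259,191.8))]),tri([(S,(346.5,275.4)),(s2,(259,191.8)),(w3,(358.5,131.2))]))
E
python3 fit2.py
```

```text
rod [ 0.44857706 -0.35624929 -0.00231345  0.06851191] [[-0.6, -0.9], [0.9, -0.4], [0.1, 0.6], [-0.1, 0.4], [0.5, 0.8], [-0.2, -0.2], [-0.7, 1.4], [-0.6, 0.2]]
unit [ 0.60536277 -0.06282729 -0.15697879  0.00277061  0.7069461 ] [[0.5, -1.7], [-0.3, 0.2], [-0.5, -1.7], [0.3, 1.3], [1.4, 1.0], [-0.4, 0.3], [-0.0, 0.3], [0.5, 0.2], [-1.8, 0.0], [-1.4, -0.5], [-0.3, 1.0], [0.4, 0.1], [-1.3, -0.4], [2.8, -0.3], [-0.5, 0.5], [1.4, -0.3], [-1.4, -1.0]]
eye [ 0.71121496 -0.07958168  0.22822819]
tri eye (array([ 0.70877971, -0.0801983 ,  0.22720656]), [0.001298996054316125, 0.001298996054316229]) low (array([ 0.69434472, -0.07760832,  0.21491334]), [0.0004782845492756421, 0.0004782845492755905]) [ 0.69581828 -0.07714468  0.20997981]
---- with scene
unit [ 0.60549536 -0.06255068 -0.15791857  0.00290856  0.70535056] [[0.3, -1.6], [-0.5, 0.2], [-0.7, -1.6], [-0.0, 1.2], [1.2, 1.1], [-0.6, 0.2], [-0.2, 0.4], [0.3, 0.1], [-2.0, 0.1], [-1.4, -0.5], [-0.4, 0.9], [0.4, 0.1], [-0.6, 1.5], [-1.2, 0.4], [-2.1, -0.1], [-1.7, -0.7], [-0.2, 0.1], [-0.7, -0.3], [-1.3, -0.6], [2.8, -0.3], [-0.6, 0.5], [1.3, -0.2], [-1.5, -1.1]]
eye [ 0.71113394 -0.07937304  0.22853697] [ 0.69576833 -0.07692615  0.21026375]
tri (array([ 0.70832662, -0.0778044 ,  0.23000853]), [0.000988656730423107, 0.0009886567304230893]) (array([ 0.70888854, -0.07829915,  0.23009328]), [0.0011889412586636593, 0.0010819680778768128, 0.0008381385863028139])
```

```bash
sed -i 's/UX,UY,UYAW,TH0=.*/UX,UY,UYAW,TH0=.6045,-.0620,-.159,.70/; s/^HZ=.*/HZ=.102/' plan.py
python3 - <<'E'
from plan import *
def fc(): return np.mean([bot.current_contact_force() for _ in range(1)],axis=0)
P,r=pose(.7,-40,173); bot.line_to(P,r,max_speed=.1); bot.hold(.3); f0=fc(); print(f0)
for bx in (-20,-8,4,14,22):
    P,r=pose(.7,bx,173); bot.line_to(P,r,max_speed=.05); f=fc(); print(bx,np.round(f-f0,2))
    if np.linalg.norm(f-f0)>3.5: break
print(bot.current_clock())
c=cam("side"); crop(c,"h1",235,165,80,55,10)
c=cam("scene"); crop(c,"h2",300,220,80,80,8)
E
```

```text
[-0.29893874 -0.71713545 -2.0397184 ]
-20 [-0.31  0.92  0.01]
-8 [0.47 0.87 0.48]
4 [-0.44  0.52  0.42]
14 [-0.43 -0.07 -0.1 ]
22 [ 0.51  0.83 -0.55]
15.4333
```

View pics/h1.png

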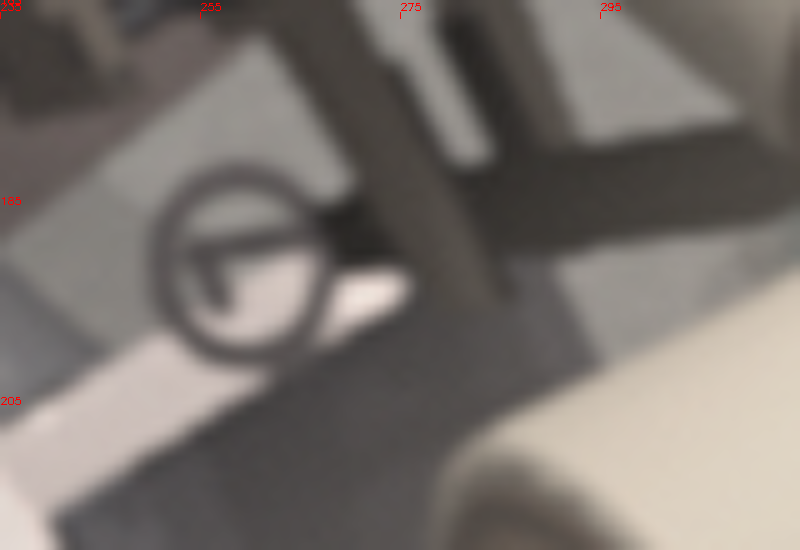

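View pics/h2.png

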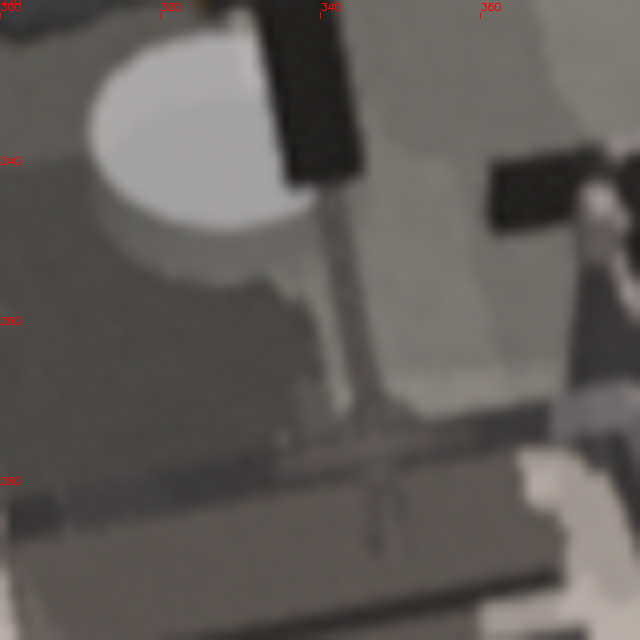

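```bash
cat >> plan.py <<'E'
def fc(n=6):
    L=[]
    for _ in range(n): L.append(bot.current_contact_force()); bot.hold(.01)
    return np.mean(L,axis=0)
def fl(f,th): # components in flap frame: x(normal,far), y, l
    return Fm(th)[0].T@f
E
python3 - <<'E'
from plan import *
f0=fc(); t=bot.current_clock(); print(f0,t)
for bl in (163,158,155):
    P,r=pose(.7,22,bl); bot.line_to(P,r,max_speed=.05); f=fl(fc()-f0,.7); print("l",bl,np.round(f,2))
    if f[2]>2: break
for bx in (15,11,8,6):
    P,r=pose(.7,bx,bl); bot.line_to(P,r,max_speed=.05); f=fl(fc()-f0,.7); print("x",bx,np.round(f,2))
    if f[0]>2.5: break
print(bot.current_clock())
c=cam("side"); crop(c,"i1",235,165,80,55,10)
c=cam("scene"); crop(c,"i2",300,220,80,80,8)
E
```

```text
[ 0.13513067  0.05540885 -2.22881491] 15.5833
l 163 [0.13 0.28 0.08]
l 158 [-0.05  0.04  0.26]
l 155 [ 0.03 -0.14 -0.05]
x 15 [-0.21 -0.11 -0.05]
x 11 [ 0.14  0.18 -0.14]
x 8 [-0.18 -0.03  0.28]
x 6 [1.72 0.09 0.24]
17.825
```

View pics/i1.png

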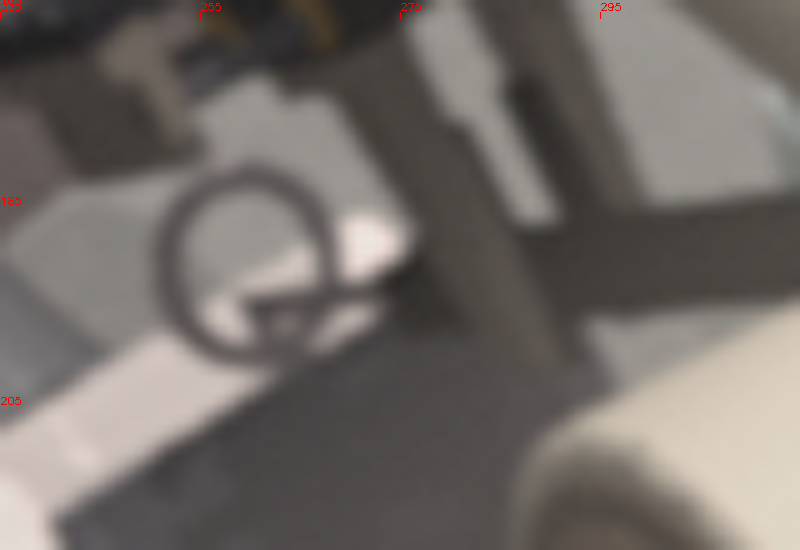

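View pics/i2.png

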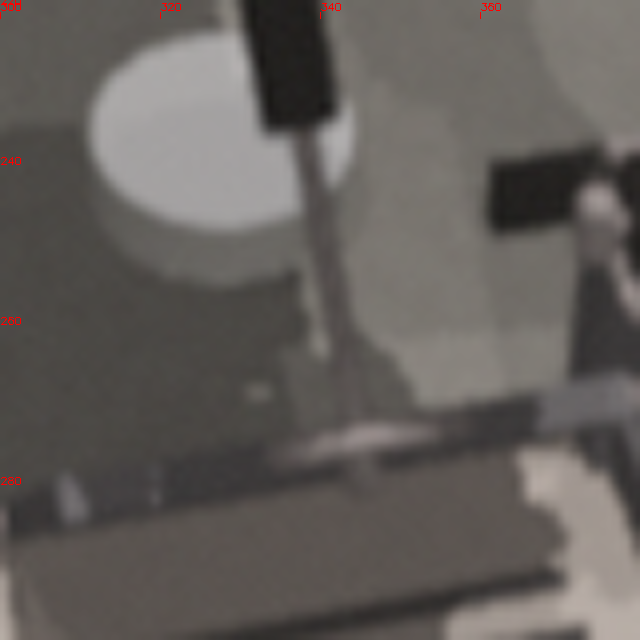

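Run:
```python
from plan import *
f0=np.array([.13,.05,-2.2])
ths=list(np.arange(.66,.30,-.05))+list(np.arange(.29,.235,-.02))
for th in ths:
    P,r=pose(th,6,155); bot.line_to(P,r,max_speed=.04); f=fl(fc(4)-f0,th); print(round(th,3),np.round(f,2),round(bot.current_clock(),2))
    if np.linalg.norm(f)>7: print("stop");break
c=cam("side"); crop(c,"j1",235,165,80,60,10)
c=cam("scene"); crop(c,"j2",280,200,100,90,8)
```

```text
0.66 [-0.2   0.13 -0.33] 18.32
0.61 [-0.35 -0.49 -0.27] 18.77
0.56 [-0.25  0.06  0.1 ] 19.23
0.51 [-0.12 -0.19 -0.25] 19.68
0.46 [ 0.2  -0.27 -0.13] 20.12
0.41 [-0.04  0.24  0.11] 20.57
0.36 [0.07 0.04 0.39] 21.02
0.31 [-0.11 -0.67  0.2 ] 21.48
0.29 [ 0.7  -0.28  0.07] 21.77
0.27 [ 2.2  -0.29 -0.87] 22.06
0.25 [ 3.18 -0.5  -0.71] 22.35
```

View pics/j1.png

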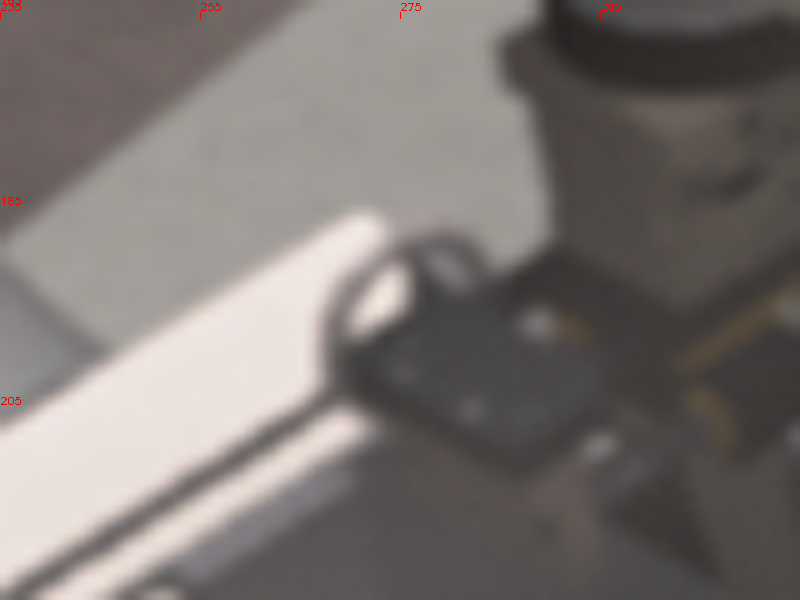

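View pics/j2.png

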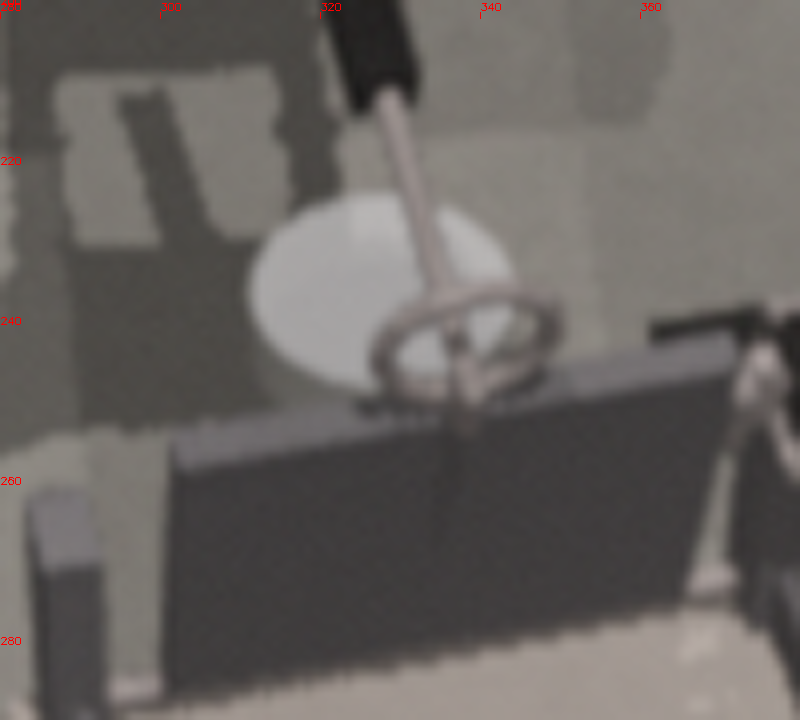

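Run:
```python
from plan import *
f0=np.array([.13,.05,-2.2]); pk=0
for th in np.arange(.242,.10,-.008):
    P,r=pose(th,6,155); bot.line_to(P,r,max_speed=.02); f=fl(fc(4)-f0,th); print(round(th,3),np.round(f,2),round(bot.current_clock(),2))
    pk=max(pk,f[0])
    if np.linalg.norm(f)>10 or f[0]<pk-2.2: print("stop");break
c=cam("scene"); crop(c,"k2",280,200,120,90,6)
```

```text
0.242 [ 5.33 -0.   -1.15] 22.73
0.234 [ 3.93 -0.2  -0.82] 23.02
0.226 [ 3.5  -0.19 -0.63] 23.3
0.218 [ 3.6  -0.65 -0.51] 23.58
0.21 [ 3.18 -0.56 -0.7 ] 23.87
0.202 [ 2.49 -0.4  -0.72] 24.15
stop
```

View pics/k2.png

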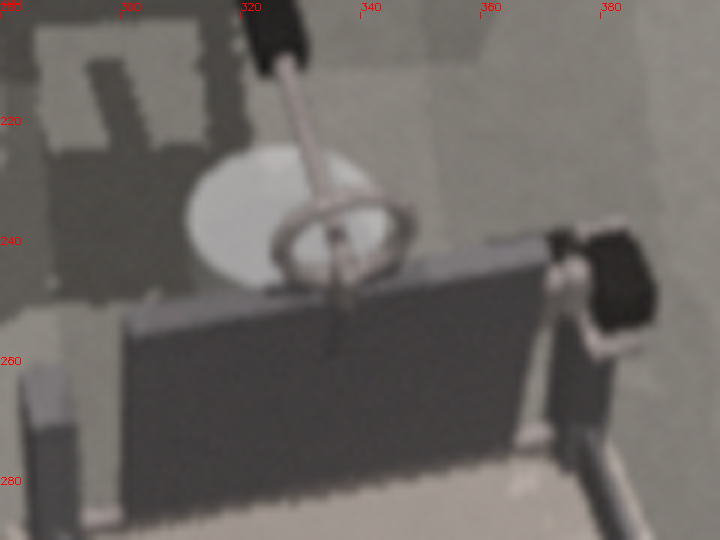

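Run:
```python
from plan import *
f0=np.array([.13,.05,-2.2]); pk=0
for th in np.arange(.194,.04,-.007):
    P,r=pose(th,6,155); bot.line_to(P,r,max_speed=.02); f=fl(fc(4)-f0,th); print(round(th,3),np.round(f,2),round(bot.current_clock(),2))
    if f[0]>7.5: print("stop");break
c=cam("scene"); crop(c,"l2",280,200,120,90,6)
c=cam("side"); crop(c,"l1",200,165,120,120,6)
```

```text
0.194 [ 3.07 -0.18 -0.56] 24.48
0.187 [ 4.32 -0.63 -0.85] 24.77
0.18 [ 4.07 -0.42 -0.97] 25.05
0.173 [ 3.8  -0.42 -0.55] 25.33
0.166 [ 3.13 -0.47 -1.17] 25.62
0.159 [ 2.61 -1.06 -0.75] 25.9
0.152 [ 2.19 -0.1  -0.95] 26.18
0.145 [ 1.8  -0.53 -0.88] 26.47
0.138 [ 1.24 -0.23 -0.43] 26.75
0.131 [ 3.54 -0.17 -0.68] 27.03
0.124 [ 5.74  0.03 -1.24] 27.32
0.117 [ 9.13  0.15 -1.85] 27.6
stop
```

View pics/l2.png

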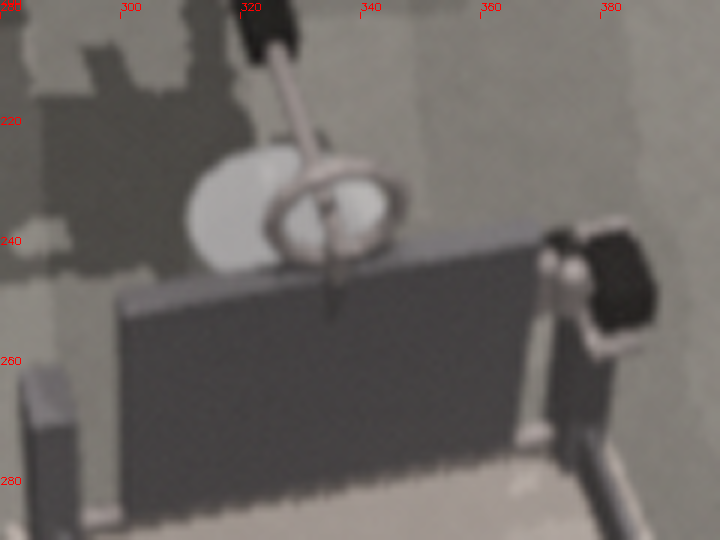

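View pics/l1.png

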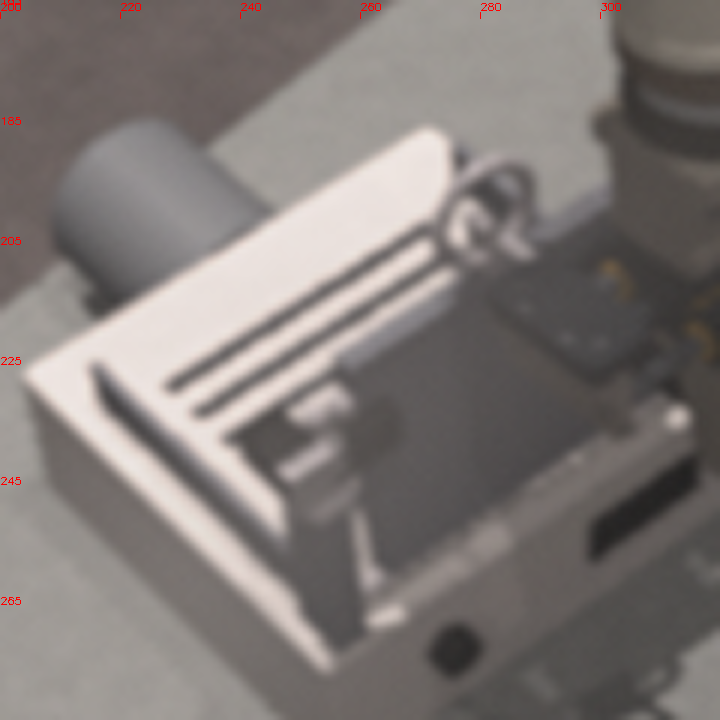

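Run:
```python
from plan import *
c=cam("side"); crop(c,"m1",235,215,60,60,12)
c=cam("scene"); crop(c,"m2",345,225,60,60,12)
A,h=Fm(.12)
for th in (.06,.1,.14,.2):
  A,h=Fm(th); W=lambda *x:h+A@np.array(x)/1000
  print(th,[np.round(proj(c,W(*x))[0],1).tolist() for x in [(6,80,131),(6,-80,131),(0,0,189),(0,0,165)]])
a=cv2.imread("pics/m1.png");b=cv2.imread("pics/m2.png");cv2.imwrite("pics/m.png",cv2.resize(np.hstack([a,b]),None,fx=.55,fy=.55))
```

```text
0.06 [[369.0, 237.6], [299.2, 250.2], [334.8, 224.5], [334.4, 231.8]]
0.1 [[369.7, 239.5], [299.7, 252.1], [335.8, 227.2], [335.2, 234.1]]
0.14 [[370.4, 241.4], [300.2, 254.1], [336.7, 229.9], [336.0, 236.5]]
0.2 [[371.4, 244.4], [301.0, 257.2], [338.0, 234.2], [337.1, 240.2]]
```

View pics/m.png

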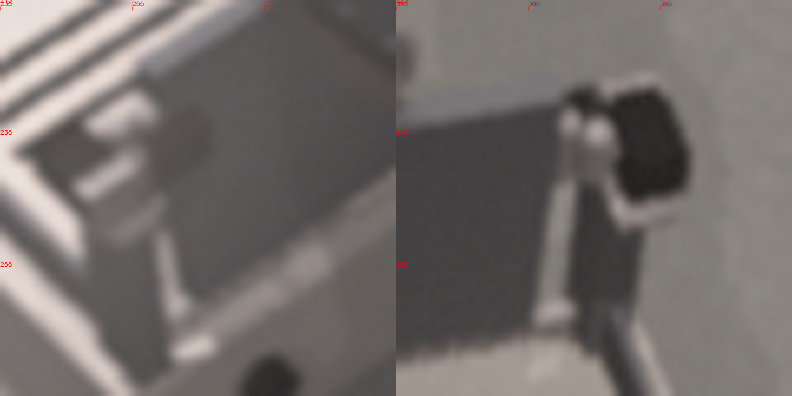

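Run:
```python
import cv2,numpy as np
L=[]
for f,s,x0,y0 in [("j2",8,280,200),("k2",6,280,200),("l2",6,280,200)]:
    a=cv2.imread(f"pics/{f}.png"); b=a[(228-y0)*s:(268-y0)*s,(355-x0)*s:(390-x0)*s]; L.append(cv2.resize(b,(256,int(256*40/35))) if b.shape[1]==35*s else cv2.resize(cv2.copyMakeBorder(b,0,0,0,35*s-b.shape[1],0),(256,292)))
cv2.imwrite("pics/n.png",np.hstack(L))
```

```text
(no output)
```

View pics/n.png

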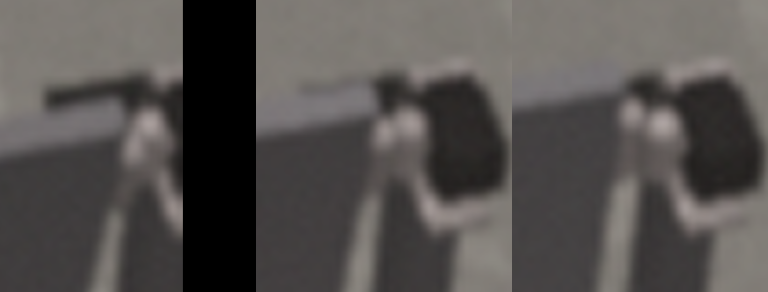

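Run:
```python
from plan import *
f0=np.array([.13,.05,-2.2]); pk=0
for th in (.113,.109,.106):
    P,r=pose(th,6,155); bot.line_to(P,r,max_speed=.01); f=fl(fc(6)-f0,th); print(round(th,3),np.round(f,2),round(bot.current_clock(),2))
    if f[0]>12: print("stop");break
c=cam("scene"); crop(c,"o2",280,200,120,90,6)
```

```text
0.113 [10.6  -0.15 -2.96] 28.1
0.109 [12.34  0.25 -3.28] 28.4
stop
```

View pics/o2.png

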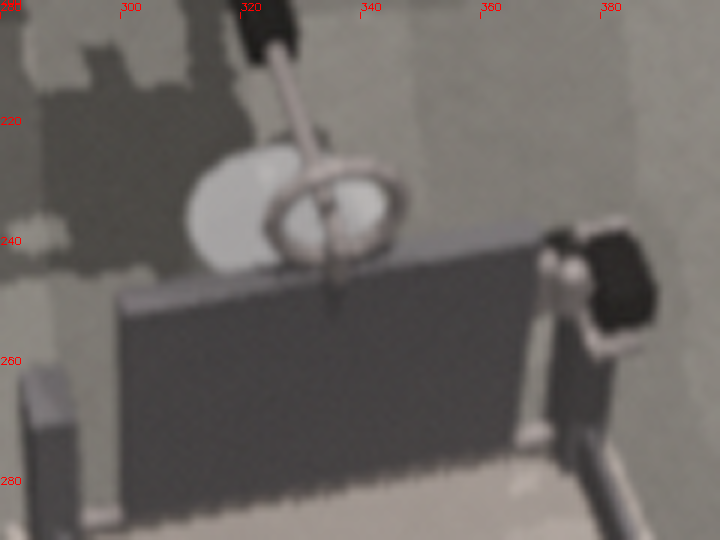

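Run:
```python
from plan import *
f0=np.array([.13,.05,-2.2]); th=.115
def go(bx,bl,v):
    P,r=pose(th,bx,bl); bot.line_to(P,r,max_speed=v); f=fl(fc(4)-f0,th); print(bx,bl,np.round(f,2),round(bot.current_clock(),2)); return f
go(10,155,.02); go(17,155,.03)
go(17,164,.04); go(17,173,.04)
c=cam("scene"); crop(c,"p2",280,200,120,90,6)
c=cam("side"); crop(c,"p1",255,175,60,50,12)
```

```text
10 155 [-0.27 -0.19 -0.48] 28.88
17 155 [ 0.15 -0.1  -0.02] 29.29
17 164 [-0.7  -0.02 -0.12] 29.7
17 173 [-0.17 -0.4  -0.07] 30.11
```

View pics/p2.png

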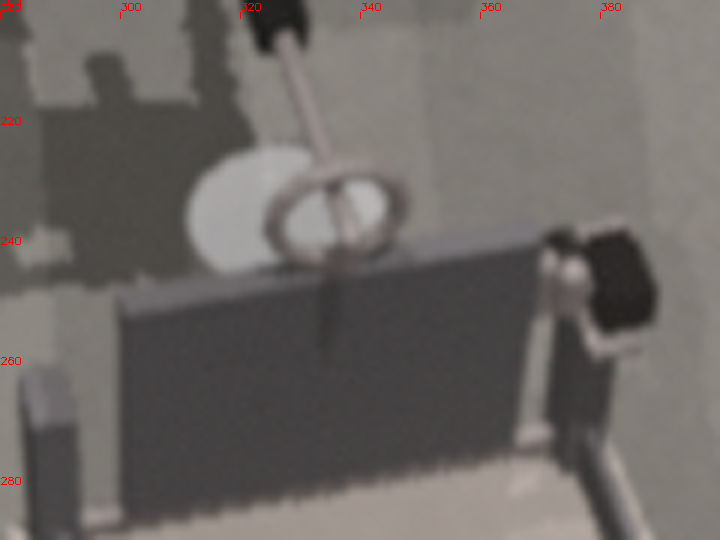

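View pics/p1.png

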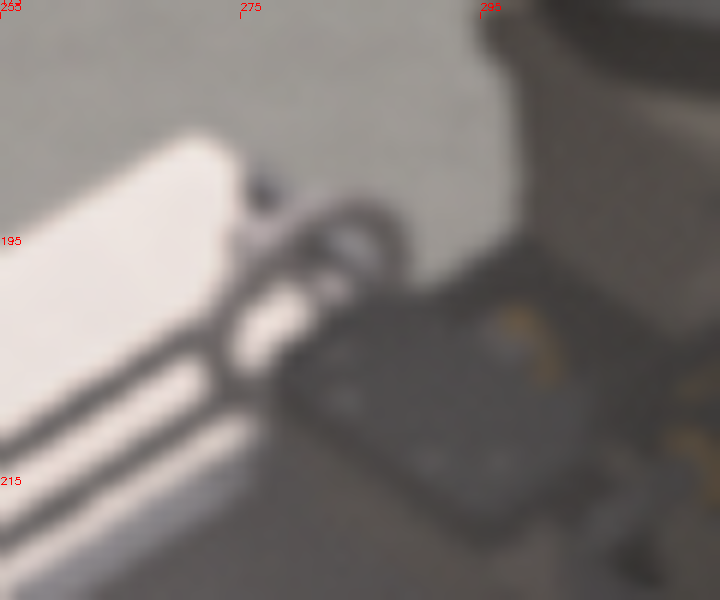

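Run:
```python
from plan import *
f0=np.array([.13,.05,-2.2]); th=.115
for bx,v in ((9,.03),(3,.03),(-3,.03),(-9,.03),(-30,.06),(-80,.12)):
    P,r=pose(th,bx,173); bot.line_to(P,r,max_speed=v); f=fl(fc(4)-f0,th); print(bx,np.round(f,2),round(bot.current_clock(),2))
    if np.linalg.norm(f)>2.5: print("contact"); break
c=cam("scene"); crop(c,"q2",280,200,120,90,6)
```

```text
9 [-0.11 -0.16  0.32] 30.66
3 [-0.14  0.44 -0.21] 31.04
-3 [-0.01  0.18 -0.05] 31.43
-9 [-0.14 -0.06 -0.01] 31.81
-30 [-0.29 -0.07 -0.11] 32.34
-80 [-0.34 -0.03 -0.28] 32.94
```

View pics/q2.png

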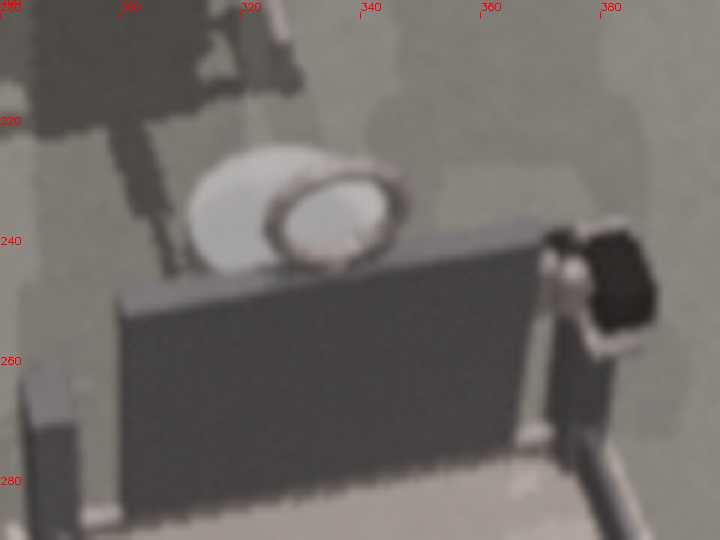

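Run:
```python
from plan import *
import pickle
p,r=pickle.load(open("grasp.pkl","rb")); p=np.array(p)
bot.goto(p+[0,0,.21],r); bot.line_to(p+[0,0,.05],max_speed=.15); bot.hold(.2)
print(bot.current_clock(),bot.current_contact_force())
M=Ro.from_rotvec(bot.current_tool_rot()).as_matrix(); q=np.array(bot.current_ee_pos())
rod=lambda x,z: q+M@np.array([0,-x/1000,-.019-z/1000])
for n,x0,y0,w,h in (("scene",170,210,70,120),("side",330,160,70,70)):
    c=cam(n); im=cv2.resize(c["pixels"][y0:y0+h,x0:x0+w],None,fx=7,fy=7,interpolation=cv2.INTER_CUBIC)[:,:]
    for X in (rod(170,0),rod(170,-16),rod(75,0),rod(75,10)):
        u=proj(c,X)[0]; cv2.circle(im,(int((u[0]+.5-x0)*7),int((u[1]+.5-y0)*7)),3,(0,0,255),-1)
    cv2.imwrite(f"pics/r_{n}.png",im[:600])
c=cam("scene");cv2.imwrite("pics/r_full.png",c["pixels"])
im=cv2.imread("pics/r_scene.png")
c=cam("scene"); im=cv2.resize(c["pixels"][270:345,180:250],None,fx=8,fy=8,interpolation=cv2.INTER_CUBIC)
for X in (rod(170,0),rod(170,-16),rod(75,0),rod(75,10)):
    u=proj(c,X)[0]; cv2.circle(im,(int((u[0]+.5-180)*8),int((u[1]+.5-270)*8)),3,(0,0,255),-1)
cv2.imwrite("pics/r_scene2.png",im)
```

```text
35.6833 [ 0.94599192 -0.48821176 -2.20384442]
```

View pics/r_scene.png

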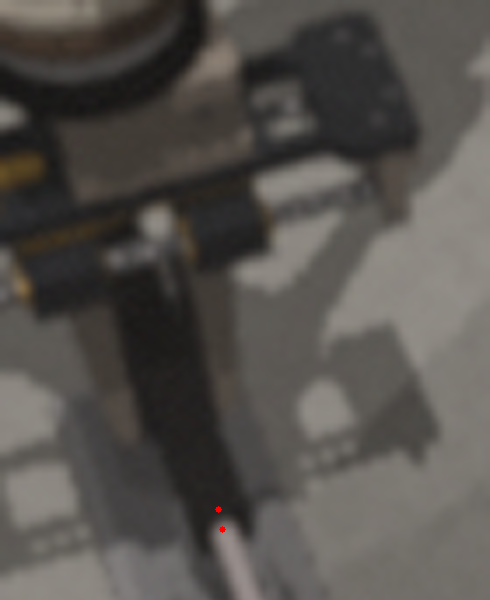

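View pics/r_side.png

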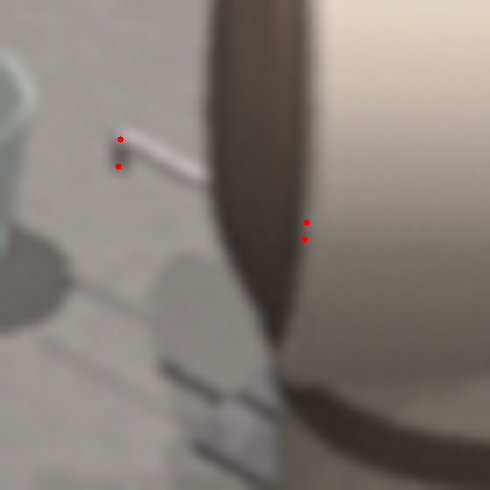

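Run:
```python
from plan import *
import pickle
p,r=pickle.load(open("grasp.pkl","rb")); p=np.array(p)
for dz,v in ((.02,.08),(.003,.04),(.0003,.02)):
    bot.line_to(p+[0,0,dz],r,max_speed=v); print(dz,fc(4),bot.current_ee_pos())
bot.set_gripper(.5,20); print(bot.current_opening(),fc(4))
bot.line_to(p+[0,0,.12],max_speed=.12)
bot.goto((.40,-.40,.28),rv(toolR(0,0,-1)));bot.set_gripper(1.0)
bot.hold(.3)
print(bot.current_clock())
import pickle
c=cam("wrist"); cv2.imwrite("pics/s_w.png",c["pixels"]); pickle.dump(c,open("sw.pkl","wb"))
c=cam("scene"); crop(c,"s_b1",160,220,130,130,5); crop(c,"s_q",280,200,120,90,6);cv2.imwrite("pics/s_full.png",c["pixels"])
```

```text
0.02 [-0.17164835  0.07007675 -2.32431994] [ 0.44861586 -0.35617717  0.07088669]
0.003 [-0.19997847 -0.18928537 -2.05149619] [ 0.44871275 -0.35628568  0.05416673]
0.0003 [-0.23197913 -0.1547338  -1.83308826] [ 0.44865016 -0.35621644  0.05143747]
0.4981615696869754 [-0.08951069 -0.11161191 -0.22298819]
40.7917
```

View pics/s_w.png

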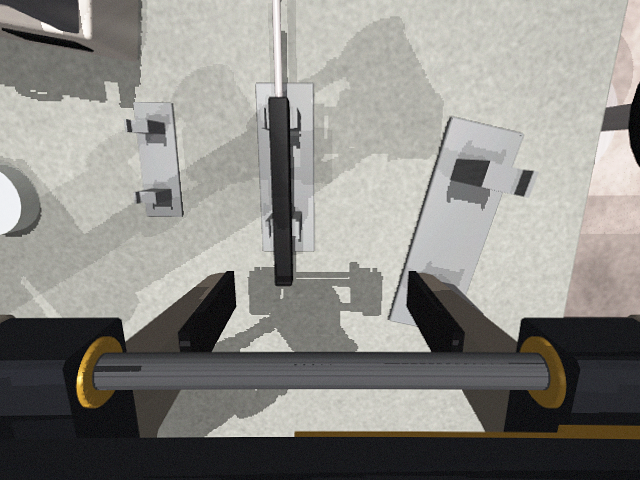

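View pics/s_b1.png

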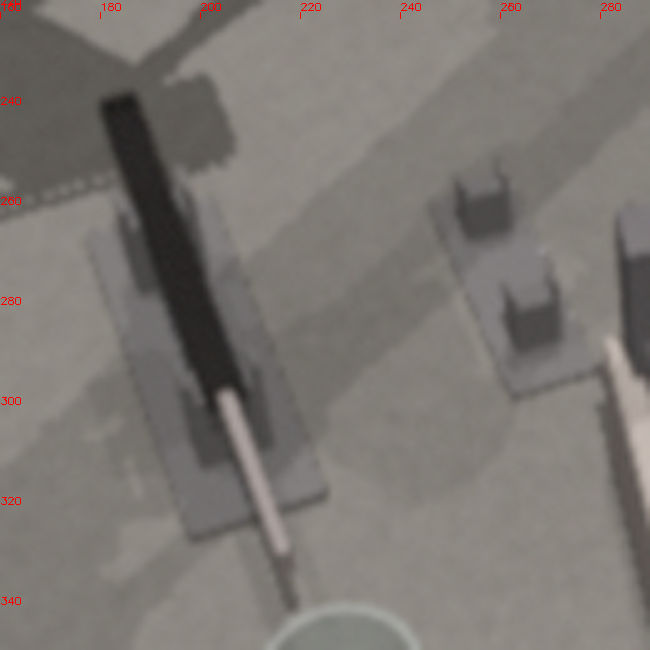

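View pics/s_q.png

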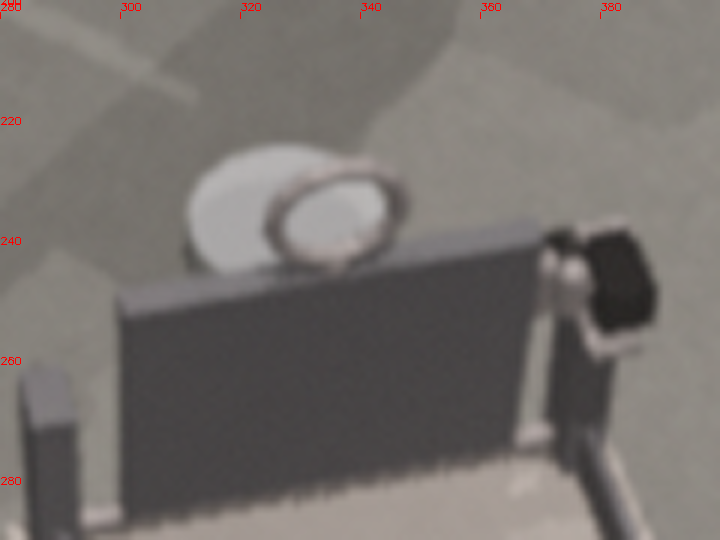

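View pics/s_full.png

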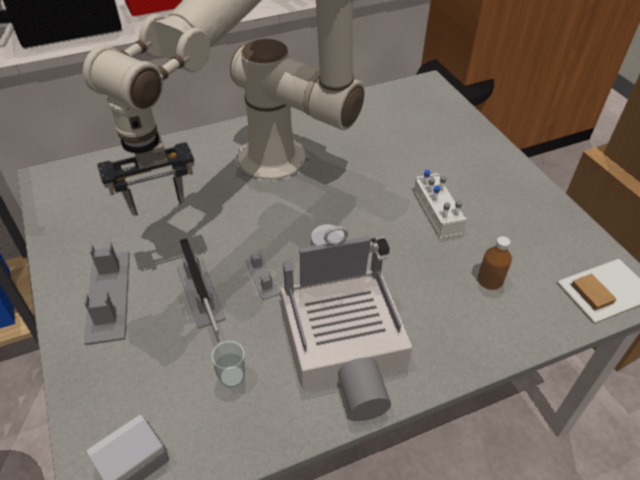

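Run:
```python
from plan import *
bot.goto((.40,-.25,.36),rv(toolR(0,0,-1)));bot.goto((.53,.04,.36),rv(toolR(UYAW,0,-1))); bot.hold(.2)
c=cam("wrist"); 
u=proj(c,[.622,.044,.2])[0]; print(u,bot.current_clock())
x0,y0=int(u[0])-60,max(0,int(u[1])-50); crop(c,"t1",x0,y0,120,100,6); cv2.imwrite("pics/t0.png",c["pixels"])
```

```text
[299.54090547 129.29819818] 43.0667
```

View pics/t1.png

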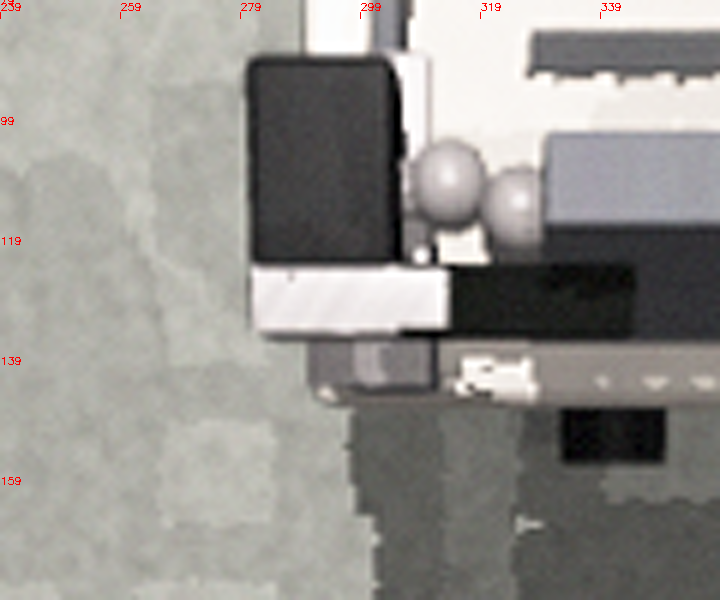

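View pics/t0.png

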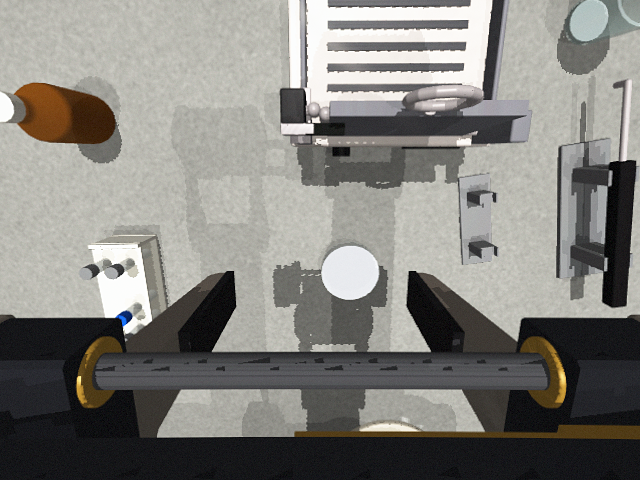

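Run:
```python
from workcell import bot
bot.job_done(); print(bot.current_clock())
```

```text
the job is handed in; nothing more can be done
the job is handed in; nothing more can be done
```

The flap is shut against its stop with the catch snapped over. The rod is back in its middle-sized rest, and I handed the job in at about 43 s.

- **Closing the flap:** I hooked the rod through the ring without touching it and drew the flap along its arc. At the catch the pull peaked at about 5 N, then 4 N, and fell away. It then rose steadily at the firm stop, where I stopped at about 12.8 N in total, by readings taken at each step (limit 20 N). The hand never touched the flap.
- **Unhooking:** I lifted the hook clear and withdrew it with no contact force above the sensor noise. The flap did not move in the pictures.
- **Last checks:**
  - The close wrist view shows the flap's face at the black stop bar and its strike past the roller on the robot's side.
  - The rod's end and bend lie at the same pixels as at the start.
  - The rack, bottle, beaker and dishes look unmoved.
- **What disagreed:**
  - My estimate of the home tilt from the pictures and arm position was 0.09 to 0.12 rad. That is slightly above the stated range of -0.09 to +0.09, probably from the roughly 2 mm camera calibration.
  - During the early drag the force, read after each stop, was near zero instead of the expected 1.5 to 2.5 N, although the flap was visibly following.
  - The roller's travel was too small to measure in the pictures.

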